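# Put the bird-ringing bench in order

### The job

Put the ringing bench in order: stand both white weighing pots upright side by side in the deep plywood box, lay the wide ring reel flat in the round steel dish and set the narrow reel upright and centred on top of it, and lay the pliers flat in the long shallow tray. Leave the pen mug and the magnifier standing where they are, and let go of everything at the end.

Things in the scene. Friction and masses are not known exactly. Their poses are not given: they have to be found in the camera images.
- wide_pot: The wide white plastic weighing pot: an open-topped straight cylinder standing upright, outer diameter 56 mm, height 66 mm, wall 3 mm, about 60 g. Origin: centre of its underside, z up. Stands at the start on the bench in one of five spots in an arc nearest the robot (spots about 160 mm apart), shared with the other four things to be sorted.
- narrow_pot: The narrow white plastic weighing pot: an open-topped straight cylinder standing upright, outer diameter 38 mm, height 84 mm, wall 3 mm, about 60 g. Origin: centre of its underside, z up. 
- wide_reel: The wide reel of aluminium leg rings: a spool standing on one of its flanges, two grey flanges of diameter 58 mm (each 5 mm thick, at bottom and top), aluminium core of diameter 42 mm between them, total height 30 mm, about 80 g. Gripped across the flanges. Origin: centre of its underside, z up. 
- narrow_reel: The narrow reel of aluminium leg rings: the same spool but with flanges of diameter 38 mm and core of diameter 27 mm, total height 30 mm, about 40 g. Origin: centre of its underside, z up. 
- pliers: Closed steel pliers with red handles lying flat: 160 mm long along their x axis, 46 mm over the handles, 12 mm thick. Origin: on the underside at mid-length; the jaws point to +x (tip at x = +80 mm), the handles to -x. Grip them across y at the pivot block, which is centred at x = +20 mm (34 mm long in x, 24 mm wide in y, top at 12 mm) close to the centre of mass. About 140 g.
- pot_box: Deep plywood box, fixed to the bench, where the weighing pots belong: open top, outside 120 mm (its x) by 160 mm (its y), walls 5 mm thick and 30 mm high, inner floor 5 mm above the bench. Origin: centre of its underside, z up. Room for both pots side by side along its y. The three trays stand in an arc beyond the things, one ahead, one left, one right, and change places.
- reel_dish: Round shallow steel dish, fixed to the bench, where the reels belong: outer diameter 120 mm, wall 3 mm, rim 14 mm above the bench, inner floor 4 mm above the bench. Origin: centre of its underside, z up. 
- tool_tray: Long shallow grey plastic tray, fixed to the bench, where the pliers belong: open top, outside 100 mm (its x) by 240 mm (its y, the long way), walls 4 mm thick and 18 mm high, inner floor 4 mm above the bench. Origin: centre of its underside, z up. 
- mug: Bystander: white ceramic mug holding pens, outer diameter 74 mm, mug 90 mm high, pens up to 145 mm, handle out to 65 mm on its +y side. Loose. Origin: centre of its underside, z up. It stands between two of the trays. All things from the base to the trays are lower than 160 mm. Other stock stands out of the way: beyond the trays, beside the base, along the sides.
- magnifier: Bystander: magnifier lens (68 mm across, steel rim, tilted) on a post over a black base 75 by 60 mm, 16 mm high; 95 mm high in all. Loose. Origin: centre of its underside, z up. It stands between two of the trays.
Things that resemble listed ones, but are neither listed nor needed, are in the scene too. Of the things that look like the pliers, take the one that is farthest to the robot's right at the start. What is shaped like the wide_reel but pink is not meant.

How it is judged:
By the outcome, as a careful person would: the job done as asked, in the order asked, and still so for the second after the job is handed in, with the robot touching nothing.
It also fails if it takes over 125 s, if anything falls off the work surface, if the arm or the gripper's body presses on something with over 40 N, if the wrist force passes 120 N, or if a joint passes its speed limit or range.

### The arm

A 6-joint arm with a two-finger parallel gripper is mounted at the origin on the work surface. World frame = base frame: x ahead of the robot, y to its left, z up, the work surface at z = 0. Lengths are in m, angles in rad, forces in N, time in s.
With the tool pointing down it reaches from about 0.425 to 0.95 m from the base axis. Payload 3.5 kg.
Tool frame: the origin (TCP) lies at the very end of the fingers, on their centre line; the grasp point (between the pads) lies 19 mm behind it (grip_depth is the distance from the TCP to the grasp point, in m); x points along the fingers, z is the direction in which the jaws open and shut, and the axes are right-handed (so a half turn about x gives the same grasp; the last joint's range is limited). The gripper opens to 85 mm and grips with 20 to 120 N. Pads are 22 mm wide; open, the fingers measure 114 mm over their backs; the gripper's body (76 mm by 85 mm) begins 54 mm behind the grasp point. The pads swing forward as they close: fully open they stand 13 mm farther back than shut.
Start: joints at [-1.291, 0.286, 1.577, -0, 1.279, -0.15], TCP at [0.281, -0.614, 0.201] pointing down, gripper open.
Joint ranges: [-2.77, 2.77], [-0.9, 2.22], [0.21, 2.48], [-1.53, 4.67], [0.24, 2.81], [-2.84, 2.84]. Speed limits (rad/s): [2.79, 2.79, 3.14, 3.14, 3.14, 3.14].

### API

Orientations are given as a unit quaternion [x, y, z, w].
In Python, from plant import get_state, read_camera, calibration, sign_off, recognise, grip_depth gives the robot as it stands. The module is installed in compiled form; this text tells all that it offers.
- The arm moves only by the tool servo_tool, never from a script. Its argument "deltas" is a list that holds one entry, the list of rows, each a list of 4 numbers: the shift along the world's x, y, z scaled (see below), then the turn about the world's z scaled (see below). In form: [[[tx, ty, tz, spin], ...]]. A call has exactly 5 rows; each row is the pose to reach, as a shift and turn from the pose commanded when the call began; what a row does not reach only later rows make up. The controller multiplies each number of a shift by 10 cm and each number of a turn by 90 degrees. A row lasts 1/10 s, in which the tool goes at most 50 mm and 8.59 degrees, less where a joint would pass 70% of its speed; a pose out of reach is approached as far as the arm can. A call with a number of a shift or a turn outside -1 to 1 is refused whole. A call with a gripper value outside its range is refused whole. "claw" is the gripper's target within -1 to 1 (fully open at 1, half-way at 0, shut at -1), set as the call begins (left out, the last holds). The fingers move at their own pace and stop on an object; "force" is the grip in N (left out, the last holds). Time passes only in rows, so rows that repeat a pose let the fingers close, or fill a call up. It gives the time, the measured TCP pose, the force and the opening at its end, in the units of the state.
- get_state(): the state, without advancing time (a new reading comes with each control period).
- read_camera(name): name is "scene" or "top" or "wrist"; returns the picture (480x640x3 uint8, blue, green, red); there is no depth.
- calibration(name): a dict with "intrinsics" (3x3 intrinsics, pixels), "R" (3x3) and "t" (3): a world point X has camera coordinates R X + t; the wrist camera has in their place "T_tool_cam" (4x4, takes a point from camera to tool coordinates, whose origin is the TCP and whose axes are the tool frame's). Camera axes: x right, y down, z forward; pixel columns grow to the right and rows downward; lengths in m; the calibration is good to about 2 mm. The wrist camera is an equidistant fisheye: a pixel r from the principal point sees the ray r / f radians off the axis. A picture is of the moment at which its call begins: read the wrist's pose just before it. calibration takes no time and is no camera call.
- sign_off(): hands the job in, once; it reports no verdict.
Trained networks look in the newest picture that a camera, given by its name, has taken for a name from the list of things; names that differ only in an ending like _2 or _b are one class to them, and where a whole thing is asked for, a point or a joint stands for the part that bears it (a point fixed in the world has none). Each returns a list of dicts, best first, with "p" (0 to 1); they miss things now and then, are a little off and sometimes report something else, mostly with a low value. They report only what shows in the picture. A call takes as long as a camera call. They do not tell look-alikes from the thing itself.
- recognise(camera, query): "at" ([x, y, z] in m, in world coordinates, good to about 4 mm: the middle of the surface that is visible of it).
The state is a dict: "time": time; "qpos": joint angles; "dq": joint speeds; "joint_efforts": joint torques, N m; "eef_pos": TCP position; "tcp_rot": TCP orientation; "contact_force": force on the tool from outside, world axes, zero at the start; "wrist_torque": the same for the moment, N m; "opening": opening from 0.0 (shut) to 1.0 (fully open).
Only numpy, scipy, OpenCV 4.12 (cv2) and the standard library are available. Lean on these libraries where they do the work, as an engineer would, in place of code of your own. Each camera call takes 0.05 s, during which the arm holds its last target. There are 200 camera calls.

## Working session

There is one attempt and no reset: what is moved stays moved. The work goes in short steps, Python scripts to look and compute and a tool call to move; the robot and the scene stay as the last step left them, time stands still between calls to the robot, and variables do not carry over. Pictures are saved under pics/ and viewed, about 12 in all and at most 16, crops included, and the job is handed in when it is done.

Besides the shell and the picture viewer there is one more tool, called as name([rows], argument=value, ...), one row to a line, values as JSON. servo_tool: Moves the arm, as the interface text tells. Its arguments: {"type":"object","properties":{"deltas":{"type":"array"},"claw":{"type":"number"},"force":{"type":"number"}},"required":["deltas"]}

```bash
mkdir -p pics; cat > h.py <<'E'
import cv2, numpy as np
from plant import *
names="wide_pot narrow_pot wide_reel narrow_reel pliers pot_box reel_dish tool_tray mug magnifier".split()
def snap(c,f): 
    im=read_camera(c); cv2.imwrite('pics/'+f+'.png',im); return im
def proj(c,X):
    k=calibration(c); p=np.array(k['R'])@np.array(X)+np.array(k['t']); q=np.array(k['intrinsics'])@p; return q[:2]/q[2]
def unproj(c,uv,z):
    k=calibration(c);R=np.array(k['R']);t=np.array(k['t'])
    d=R.T@np.linalg.inv(np.array(k['intrinsics']))@np.array([*uv,1.]);o=-R.T@t
    return o+d*(z-o[2])/d[2]
E
python3 - <<'E'
from h import *
s=get_state();print(s)
snap('scene','s0');snap('top','t0')
for n in names:
    print(n)
    for r in recognise('top',n)[:4]: print('  ',np.round(r['at'],3),round(r['p'],2),np.round(proj('top',r['at'])))
print(grip_depth, {c:calibration(c) for c in('top','wrist')})
E
```

```text
{'time': 0.0, 'qpos': array([-1.29102315e+00,  2.87207941e-01,  1.57815098e+00,  2.14038358e-05,
        1.27856265e+00, -1.49985503e-01]), 'dq': array([-0.00034748, -0.00041573, -0.00028911, -0.0005459 ,  0.00111713,
        0.00122445]), 'joint_efforts': array([-1.27396033e-04, -4.05982339e+01, -2.92626840e+01, -1.64576704e-04,
        5.83595989e-03,  7.19887424e-06]), 'eef_pos': array([ 0.28108359, -0.6129146 ,  0.19953314]), 'tcp_rot': array([ 0.38243657,  0.59572823, -0.38133919,  0.59450027]), 'contact_force': array([0.16515202, 0.60710256, 0.19411382]), 'wrist_torque': array([-0.01373842, -0.02008045,  0.05860521]), 'opening': 0.9988387097465482}
wide_pot
   [0.424 0.168 0.011] 0.86 [264. 228.]
narrow_pot
   [0.637 0.007 0.004] 0.73 [324. 151.]
   [ 0.378 -0.297  0.046] 0.64 [441. 244.]
wide_reel
   [ 0.466 -0.022  0.034] 0.8 [335. 211.]
   [0.406 0.073 0.032] 0.61 [299. 234.]
   [0.536 0.187 0.032] 0.58 [257. 185.]
   [0.355 0.285 0.03 ] 0.25 [219. 253.]
narrow_reel
   [0.352 0.288 0.028] 0.57 [218. 255.]
pliers
   [ 0.446 -0.165  0.013] 0.96 [388. 220.]
   [0.19  0.27  0.00
[... 652 characters left out ...]
-9.95053148e-01,  1.72280047e-03, -9.93290760e-02],
       [ 9.93435153e-02,  1.40837364e-02, -9.94953524e-01]]), 't': array([0.01305606, 0.42590358, 1.28795255])}, 'wrist': {'intrinsics': array([[371.64829954,   0.        , 319.53455742],
       [  0.        , 371.64829954, 238.3983806 ],
       [  0.        ,   0.        ,   1.        ]]), 'T_tool_cam': array([[-6.22127857e-04, -2.80446954e-01,  9.59869324e-01,
        -1.73772943e-01],
       [-1.32035505e-03, -9.59868443e-01, -2.80447552e-01,
         7.13363741e-02],
       [ 9.99998935e-01, -1.44184254e-03,  2.26871345e-04,
         4.17010328e-04],
       [ 0.00000000e+00,  0.00000000e+00,  0.00000000e+00,
         1.00000000e+00]])}}
```

```bash
ls pics
```

```text
s0.png
t0.png
```

View pics/t0.png

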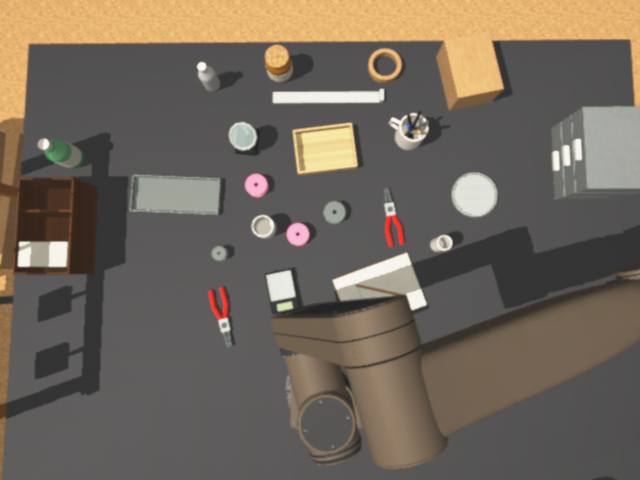

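View pics/s0.png

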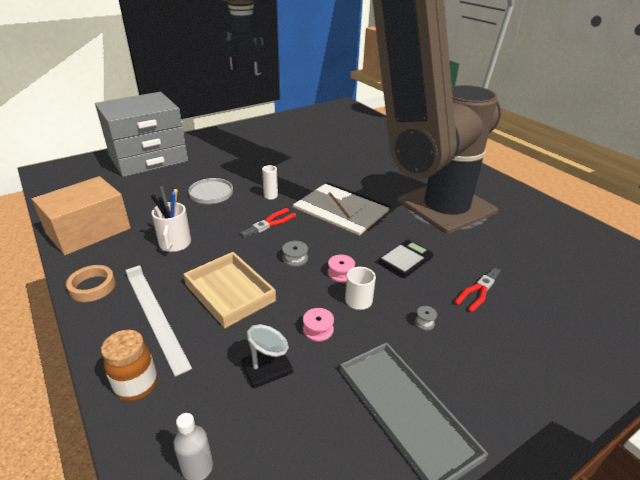

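```bash
cat >> h.py <<'E'
from scipy.optimize import minimize
def cyl(d,h):
    a=np.linspace(0,2*np.pi,48,endpoint=False);c=np.c_[np.cos(a),np.sin(a)]*d/2
    return np.r_[np.c_[c,0*a],np.c_[c,0*a+h]]
def box(x,y,h): return np.array([[i*x/2,j*y/2,k*h] for i in(-1,1) for j in(-1,1) for k in(0,1)])
def place(P,x,y,yaw): 
    c,s=np.cos(yaw),np.sin(yaw); return P@np.array([[c,s,0],[-s,c,0],[0,0,1]])+[x,y,0]
def topproj(P):
    k=calibration('top'); p=P@np.array(k['R']).T+np.array(k['t']); q=p@np.array(k['intrinsics']).T; return q[:,:2]/q[:,2:]
S=6
def getmask(im,uv,win=50,T=60):
    u,v=map(int,uv); x0,y0=max(u-win,0),max(v-win,0)
    g=im[y0:y0+2*win,x0:x0+2*win].max(2); g=cv2.resize(g,None,fx=S,fy=S,interpolation=cv2.INTER_CUBIC)
    m=(g>T).astype(np.uint8); n,l=cv2.connectedComponents(m)
    c=(v-y0)*S,(u-x0)*S
    ls=l[c[0]-24:c[0]+24,c[1]-24:c[1]+24]; ls=ls[ls>0]
    m=(l==np.bincount(ls).argmax()).astype(np.uint8)
    cs,_=cv2.findContours(m,cv2.RETR_EXTERNAL,cv2.CHAIN_APPROX_SIMPLE)
    cv2.drawContours(m,cs,-1,1,-1)
    return m,x0,y0
def fit(im,P,x,y,yaw0=None,z0=0,win=50,T=60,proj=topproj):
    P=P+[0,0,z0]; uv=proj(place(P,x,y,yaw0 or 0)).mean(0); m,x0,y0=getmask(im,uv,win,T)
    def cost(p):
        q=proj(place(P,x+p[0]*.01,y+p[1]*.01,(yaw0 or 0)+(p[2]*.2 if len(p)>2 else 0)))
        r=np.zeros_like(m); hull=cv2.convexHull((((q-[x0,y0])+.5)*S-.5).astype(np.float32))
        cv2.fillConvexPoly(r,np.round(hull).astype(np.int32),1)
        return -(r&m).sum()/((r|m).sum())
    n=2 if yaw0 is None else 3
    o=minimize(cost,np.zeros(n),method='Nelder-Mead',options=dict(initial_simplex=np.r_[np.zeros((1,n)),np.eye(n)],xatol=.01,fatol=1e-5))
    return np.round([x+o.x[0]*.01,y+o.x[1]*.01,(yaw0 or 0)+(o.x[2]*.2 if n>2 else 0),-o.fun],4)
E
python3 - <<'E'
from h import *
im=cv2.imread('pics/t0.png')
for T in (60,90):
    print(T)
    for n,P,x,y,w in [('wpot',cyl(.056,.066),.424,.168,None),('npot',cyl(.038,.084),.378,-.297,None),('wreel',cyl(.058,.03),.466,-.022,None),('nreel',cyl(.038,.03),.352,.286,None),
      ('box',box(.12,.16,.03),.638,.009,0.05),('dish',cyl(.12,.014),.516,-.397,None),('tray',box(.1,.24,.018),.522,.409,0.)]:
        print(n,fit(im,P,x,y,w,win=60,T=T))
m,x0,y0=getmask(im,(391,210),50,60)
cs,_=cv2.findContours(m,cv2.RETR_EXTERNAL,cv2.CHAIN_APPROX_SIMPLE);c=max(cs,key=len)[:,0]/S+[x0,y0]
w=np.array([unproj('top',p,.008)[:2] for p in c]);print('pliers',cv2.minAreaRect((w*1000).astype(np.float32)),w.min(0),w.max(0))
from scipy.spatial.transform import Rotation as R
print(R.from_quat(get_state()['tcp_rot']).as_matrix().round(3))
cv2.imwrite('pics/c0.png',cv2.resize(im[120:280,160:480],(800,400),interpolation=cv2.INTER_CUBIC))
E
```

```text
60
wpot [ 4.24000000e-01  1.68000000e-01  0.00000000e+00 -3.57290775e+13]
npot [ 3.78000000e-01 -2.97000000e-01  0.00000000e+00 -4.24951083e+13]
wreel [ 4.66000000e-01 -2.20000000e-02  0.00000000e+00 -3.62894859e+13]
nreel [ 3.52000000e-01  2.96000000e-01  0.00000000e+00 -3.58754156e+13]
box [ 6.38000000e-01  9.00000000e-03  5.00000000e-02 -3.63249303e+13]
dish [ 5.16000000e-01 -3.97000000e-01  0.00000000e+00 -3.92410444e+13]
tray [ 4.74400000e-01  5.22500000e-01 -1.52500000e+00 -3.56781477e+13]
90
wpot [ 4.24000000e-01  1.68000000e-01  0.00000000e+00 -5.10892491e+13]
npot [ 0.4368 -0.2708  0.     -0.    ]
wreel [ 0.5472 -0.107   0.     -0.    ]
nreel [ 3.52000000e-01  2.96000000e-01  0.00000000e+00 -3.91263507e+13]
box [ 0.7711  0.0767 -3.0197 -0.    ]
dish [ 0.6516 -0.3601  0.     -0.    ]
tray [ 0.647   0.3432  0.0683 -0.    ]
pliers ((473.7007751464844, -174.0343780517578), (271.6003112792969, 272.16204833984375), 89.76311492919922) [ 0.33800566 -0.31039599] [ 0.61022563 -0.03767276]
[[-0.     0.909  0.417]
 [-0.     0.417 -0.909]
 [-1.    -0.     0.   ]]h.py:38: RuntimeWarning: overflow encountered in scalar negative
  return -(r&m).sum()/((r|m).sum())
```

View pics/c0.png

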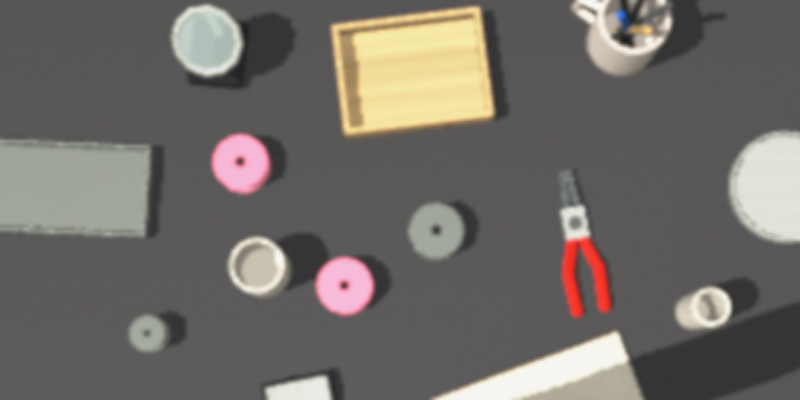

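```bash
sed -i 's/return -(r&m).sum()/return -float((r\&m).sum())/' h.py
python3 - <<'E'
from h import *
im=cv2.imread('pics/t0.png')
print(np.median(im[60:300,100:400].max(2)))
for T in (90,105):
    print(T)
    for n,P,x,y,w in [('wpot',cyl(.056,.066),.424,.168,None),('npot',cyl(.038,.084),.378,-.297,None),('wreel',cyl(.058,.03),.466,-.022,None),('nreel',cyl(.038,.03),.352,.286,None),
      ('box',box(.12,.16,.03),.638,.009,0.05),('dish',cyl(.12,.014),.516,-.397,None),('tray',box(.1,.24,.018),.522,.409,0.)]:
        print(n,fit(im,P,x,y,w,win=60,T=T))
    m,x0,y0=getmask(im,(391,210),45,T)
    cs,_=cv2.findContours(m,cv2.RETR_EXTERNAL,cv2.CHAIN_APPROX_SIMPLE);c=max(cs,key=len)[:,0]/S+[x0,y0]
    w=np.array([unproj('top',p,.008)[:2] for p in c]);print('pliers',cv2.minAreaRect((w*1000).astype(np.float32)),w.min(0),w.max(0))
for p in [(391,209),(387,189),(385.5,216),(393,216)]: print(unproj('top',p,.012)) 
E
```

```text
90.0
90
wpot [0.4175 0.2926 0.     0.0484]
npot [ 0.3794 -0.2968  0.      0.7271]
wreel [ 0.4616 -0.0039  0.      0.0516]
nreel [0.258  0.4224 0.     0.0167]
box [0.6394 0.0104 0.0896 0.8857]
dish [ 0.5123 -0.398   0.      0.8902]
tray [0.4883 0.4164 0.0159 0.4402]
pliers ((443.7972412109375, -136.989501953125), (171.59519958496094, 184.6841583251953), 89.947509765625) [ 0.35137891 -0.2227627 ] [ 0.53611917 -0.05110732]
105
wpot [0.4251 0.1703 0.     0.882 ]
npot [ 0.3798 -0.2959  0.      0.8297]
wreel [ 0.4657 -0.0185  0.      0.9458]
nreel [0.3559 0.2895 0.     0.9204]
box [0.6413 0.0069 0.1109 0.935 ]
dish [ 0.5141 -0.397   0.      0.9444]
tray [ 0.5163  0.4148 -0.042   0.9815]Traceback (most recent call last):
  File "<stdin>", line 11, in <module>
  File "h.py", line 9, in unproj
    k=calibration(c);R=np.array(k['R']);t=np.array(k['t'])
ValueError: time passes only in moves, steps and waits
```

```bash
sed -i 's/^from plant import \*/from plant import *\nimport plant,functools\ncalibration=functools.lru_cache(None)(plant.calibration)/' h.py
python3 - <<'E'
from h import *
im=cv2.imread('pics/t0.png')
for p in [(387,188),(389.6,208.8),(396.4,245)]: print(unproj('top',p,.01)) 
for T in (105,120,135):
    for n,P,x,y,w in [('wpot',cyl(.056,.066),.424,.168,None),('npot',cyl(.038,.084),.378,-.297,None),('wreel',cyl(.058,.03),.466,-.022,None),('nreel',cyl(.038,.03),.352,.286,None), ('box',box(.12,.16,.03),.638,.009,0.05),('dish',cyl(.12,.014),.516,-.397,None)]:
        print(n,fit(im,P,x,y,w,win=60,T=T),end='')
    m,x0,y0=getmask(im,(391,210),45,T)
    cs,_=cv2.findContours(m,cv2.RETR_EXTERNAL,cv2.CHAIN_APPROX_SIMPLE);c=max(cs,key=len)[:,0]/S+[x0,y0]
    w=np.array([unproj('top',p,.008)[:2] for p in c]);print('pliers',cv2.minAreaRect((w*1000).astype(np.float32)),w.min(0),w.max(0))
E
```

```text
[ 0.53208618 -0.16286262  0.01      ]
[ 0.47529351 -0.16909418  0.01      ]
[ 0.3776046  -0.18588451  0.01      ]
wpot [0.4251 0.1703 0.     0.882 ]npot [ 0.3798 -0.2959  0.      0.8297]wreel [ 0.4657 -0.0185  0.      0.9458]nreel [0.3559 0.2895 0.     0.9204]box [0.6413 0.0069 0.1109 0.935 ]dish [ 0.5141 -0.397   0.      0.9444]pliers ((452.34088134765625, -172.52725219726562), (161.51593017578125, 51.68488693237305), 10.09229564666748) [ 0.37015114 -0.20840201] [ 0.53244964 -0.15255564]
wpot [0.4255 0.1697 0.     0.9349]npot [ 0.3806 -0.2969  0.      0.8843]wreel [ 0.4658 -0.0187  0.      0.9732]nreel [0.3561 0.2887 0.     0.8813]box [0.641  0.0063 0.1245 0.9589]dish [ 0.5146 -0.3971  0.      0.9759]pliers ((434.1935119628906, -176.39981079101562), (123.20230102539062, 49.94405746459961), 8.692556381225586) [ 0.37148832 -0.20757139] [ 0.4959149 -0.1530339]
wpot [0.426  0.1691 0.     0.9256]npot [ 0.3798 -0.2972  0.      0.9225]wreel [ 0.4668 -0.0182  0.      0.9067]nreel [0.3563 0.2878 0.     0.7946]box [0.6417 0.0068 0.1208 0.972 ]dish [ 0.5148 -0.3972  0.      0.9889]pliers ((433.81829833984375, -176.49349975585938), (121.27979278564453, 48.838050842285156), 8.692550659179688) [ 0.37193595 -0.20711812] [ 0.49454992 -0.15392117]
```

servo_tool([
  [[0.07,0.2,0,0.05],[0.13,0.4,0,0.11],[0.2,0.6,0,0.16],[0.26,0.8,0,0.22],[0.33,1,0,0.27]],
], claw=1, force=40)

```text
time: 1.1
eef_pos: [0.3144, -0.5128, 0.201]
tcp_rot: [0.247, 0.663, -0.247, 0.663]
contact_force: [1.0, -0.2, -1.2]
opening: 0.998
```

servo_tool([
  [[0.07,0.2,0,0.05],[0.13,0.4,0,0.11],[0.2,0.6,0,0.16],[0.26,0.8,0,0.22],[0.33,1,0,0.27]],
])

```text
time: 1.6
eef_pos: [0.3474, -0.4128, 0.2011]
tcp_rot: [0.102, 0.7, -0.102, 0.7]
contact_force: [1.0, 1.3, 0.4]
opening: 1.0
```

servo_tool([
  [[0.07,0.2,0,0.05],[0.13,0.4,0,0.11],[0.2,0.6,0,0.16],[0.26,0.8,0,0.22],[0.33,1,0,0.27]],
])

```text
time: 2.1
eef_pos: [0.3805, -0.3128, 0.2011]
tcp_rot: [-0.048, 0.705, 0.047, 0.706]
contact_force: [0.8, 0.1, -0.5]
opening: 1.0
```

servo_tool([
  [[0,0.06,-0.1,0],[0,0.12,-0.2,0],[0,0.17,-0.4,0],[0,0.17,-0.4,0],[0,0.17,-0.4,0]],
])

```text
time: 2.6
eef_pos: [0.3797, -0.2967, 0.1601]
tcp_rot: [-0.045, 0.706, 0.046, 0.705]
contact_force: [-0.3, 0.0, 1.1]
opening: 0.998
```

```bash
cat >> h.py <<'E'
from scipy.spatial.transform import Rotation as Rot
def wristproj(s):
    k=calibration('wrist');T=np.array(k['T_tool_cam']);K=np.array(k['intrinsics'])
    Rw=Rot.from_quat(s['tcp_rot']).as_matrix();p0=np.array(s['eef_pos'])
    def f(P):
        c=((P-p0)@Rw-T[:3,3])@T[:3,:3]
        r=np.hypot(c[:,0],c[:,1]);th=np.arctan2(r,c[:,2]);k_=K[0,0]*th/np.maximum(r,1e-9)
        return np.c_[c[:,0]*k_+K[0,2],c[:,1]*k_+K[1,2]]
    return f
def wristlook(f,models):
    s=get_state();im=read_camera('wrist');pr=wristproj(s);v=im.copy()
    print(s['time'],s['eef_pos'].round(4),'jaw deg',np.degrees(np.arctan2(*Rot.from_quat(s['tcp_rot']).as_matrix()[1::-1,2])).round(1))
    for P,x,y,yaw in models:
        for q in pr(place(P,x,y,yaw)): cv2.circle(v,tuple(np.round(q).astype(int).tolist()),1,(0,0,255),-1)
    cv2.imwrite('pics/'+f+'.png',v);cv2.imwrite('pics/'+f+'_raw.png',im);return im,pr
E
python3 - <<'E'
from h import *
wristlook('w1',[(cyl(.038,.084),.380,-.297,0)])
E
```

```text
2.6 [ 0.3797 -0.2967  0.1601] jaw deg 7.5
```

View pics/w1.png

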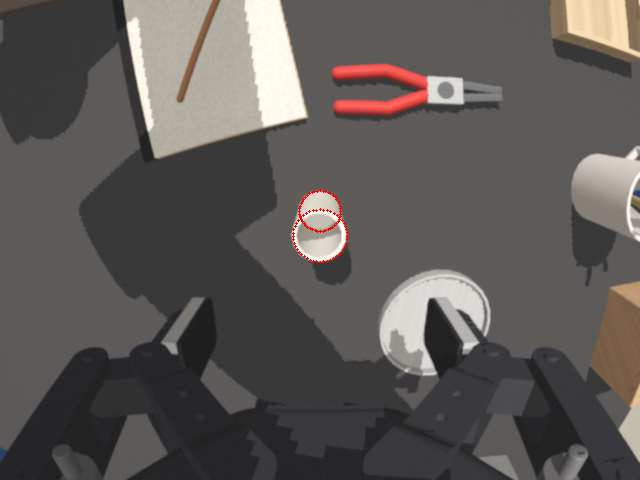

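servo_tool([
  [[0,0,-0.2,0],[0,0,-0.4,0],[0,0,-0.6,0],[0,0,-0.75,0],[0,0,-0.85,0]],
])

```text
time: 3.15
eef_pos: [0.3803, -0.2972, 0.0756]
tcp_rot: [-0.046, 0.706, 0.046, 0.706]
contact_force: [-0.6, 0.3, 0.8]
opening: 1.002
```

servo_tool([
  [[0,0,-0.15,0],[0,0,-0.3,0],[0,0,-0.3,0],[0,0,-0.3,0],[0,0,-0.3,0]],
])

```text
time: 3.65
eef_pos: [0.381, -0.2976, 0.0472]
tcp_rot: [-0.047, 0.705, 0.046, 0.706]
contact_force: [0.6, -0.7, -0.2]
opening: 0.998
```

servo_tool([
  [[0,0,0,0],[0,0,0,0],[0,0,0,0],[0,0,0,0],[0,0,0,0]],
], claw=-1)

```text
time: 4.15
eef_pos: [0.3805, -0.2971, 0.0467]
tcp_rot: [-0.047, 0.706, 0.046, 0.706]
contact_force: [-0.8, 0.5, 4.6]
opening: 0.422
```

servo_tool([
  [[0,0,0,0],[0,0,0,0],[0,0,0,0],[0,0,0.1,0],[0,0,0.2,0]],
])

```text
time: 4.65
eef_pos: [0.3799, -0.296, 0.0658]
tcp_rot: [-0.046, 0.706, 0.047, 0.705]
contact_force: [-0.8, -0.4, 0.2]
opening: 0.419
```

servo_tool([
  [[0,0,0.2,0],[0,0,0.4,0],[0.05,0.05,0.6,0],[0.15,0.15,0.75,0],[0.3,0.3,0.8,0]],
])

```text
time: 5.15
eef_pos: [0.4113, -0.2675, 0.1487]
tcp_rot: [-0.047, 0.705, 0.045, 0.707]
contact_force: [0.5, -0.5, -0.3]
opening: 0.422
```

servo_tool([
  [[0.18,0.18,0,0],[0.36,0.36,0,0],[0.54,0.54,0,0],[0.72,0.72,0,0],[0.9,0.9,0,0]],
])

```text
time: 5.65
eef_pos: [0.501, -0.1756, 0.1464]
tcp_rot: [-0.046, 0.705, 0.046, 0.706]
contact_force: [0.3, -0.4, -0.8]
opening: 0.416
```

servo_tool([
  [[0.18,0.18,0,0],[0.36,0.36,0,0],[0.54,0.54,0,0],[0.72,0.72,0,0],[0.9,0.9,0,0]],
])

```text
time: 6.15
eef_pos: [0.5909, -0.0855, 0.1463]
tcp_rot: [-0.046, 0.705, 0.047, 0.706]
contact_force: [0.1, -0.3, -1.1]
opening: 0.418
```

servo_tool([
  [[0.15,0.15,0,0],[0.3,0.3,0,0],[0.45,0.45,0,0],[0.555,0.56,0,0],[0.555,0.56,0,0]],
])

```text
time: 6.65
eef_pos: [0.6465, -0.0293, 0.1461]
tcp_rot: [-0.047, 0.705, 0.047, 0.706]
contact_force: [-0.4, -0.0, -0.8]
opening: 0.423
```

```bash
python3 - <<'E'
from h import *
wristlook('w2',[(box(.12,.16,.03),.641,.0066,.12),(cyl(.038,.084)+[0,0,.1],.6455,-.031,0)])
E
```

```text
6.65 [ 0.6465 -0.0293  0.1461] jaw deg 7.6
```

View pics/w2.png

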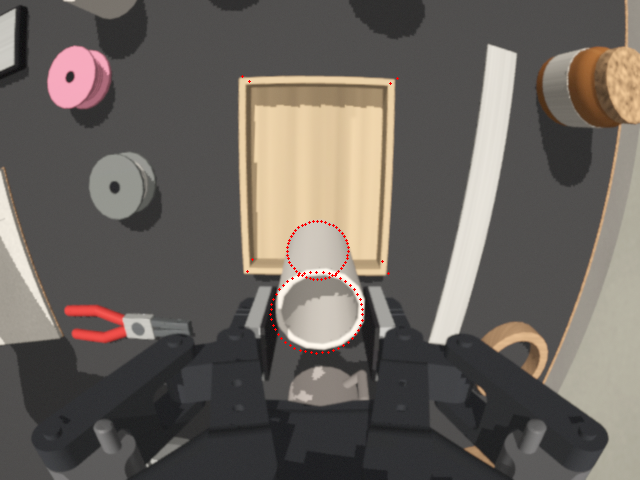

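servo_tool([
  [[0,0,-0.15,0],[0,0,-0.35,0],[0,0,-0.55,0],[0,0,-0.72,0],[0,0,-0.8,0]],
])

```text
time: 7.2
eef_pos: [0.6436, -0.0309, 0.0628]
tcp_rot: [-0.046, 0.707, 0.046, 0.704]
contact_force: [0.5, -0.2, -0.8]
opening: 0.42
```

servo_tool([
  [[0,0,-0.05,0],[0,0,-0.1,0],[0,0,-0.14,0],[0,0,-0.14,0],[0,0,-0.14,0]],
])

```text
time: 7.7
eef_pos: [0.6462, -0.0306, 0.0525]
tcp_rot: [-0.047, 0.705, 0.046, 0.706]
contact_force: [-0.4, 0.7, 0.1]
opening: 0.42
```

servo_tool([
  [[0,0,0,0],[0,0,0,0],[0,0,0,0],[0,0,0,0],[0,0,0,0]],
], claw=1)

```text
time: 8.2
eef_pos: [0.6459, -0.0306, 0.052]
tcp_rot: [-0.046, 0.706, 0.046, 0.706]
contact_force: [0.2, 0.1, 0.2]
opening: 1.0
```

servo_tool([
  [[0,0,0.2,0],[0,0,0.4,0],[0,0,0.6,0],[0,0,0.8,0],[0,0,1,0]],
])

```text
time: 8.7
eef_pos: [0.6457, -0.0306, 0.1527]
tcp_rot: [-0.046, 0.706, 0.046, 0.706]
contact_force: [-0.5, -0.1, -0.3]
opening: 0.997
```

servo_tool([
  [[-0.15,0.13,0,0],[-0.3,0.27,0,0],[-0.44,0.4,0,0],[-0.59,0.54,0,0],[-0.73,0.67,0,0]],
])

```text
time: 9.2
eef_pos: [0.572, 0.037, 0.1519]
tcp_rot: [-0.046, 0.706, 0.046, 0.706]
contact_force: [-0.1, 0.6, -0.0]
opening: 1.0
```

servo_tool([
  [[-0.15,0.13,0,0],[-0.3,0.27,0,0],[-0.44,0.4,0,0],[-0.59,0.54,0,0],[-0.73,0.67,0,0]],
])

```text
time: 9.7
eef_pos: [0.4987, 0.1043, 0.1519]
tcp_rot: [-0.046, 0.706, 0.046, 0.706]
contact_force: [0.4, -0.5, -1.0]
opening: 1.003
```

servo_tool([
  [[-0.15,0.13,0,0],[-0.3,0.27,0,0],[-0.44,0.4,0,0],[-0.6,0.54,-0.1,0],[-0.74,0.667,-0.2,0]],
])

```text
time: 10.2
eef_pos: [0.4248, 0.1712, 0.1321]
tcp_rot: [-0.046, 0.705, 0.047, 0.706]
contact_force: [0.7, -0.7, 0.3]
opening: 1.002
```

servo_tool([
  [[0,0,-0.1,0],[0,0,-0.3,0],[0,0,-0.5,0],[0,0,-0.7,0],[0,0,-0.8,0]],
])

```text
time: 10.7
eef_pos: [0.4248, 0.1698, 0.0501]
tcp_rot: [-0.047, 0.707, 0.046, 0.705]
contact_force: [-0.8, -1.3, -1.0]
opening: 0.998
```

servo_tool([
  [[0,0,-0.08,0],[0,0,-0.14,0],[0,0,-0.14,0],[0,0,-0.14,0],[0,0,-0.14,0]],
])

```text
time: 11.2
eef_pos: [0.4265, 0.1702, 0.0387]
tcp_rot: [-0.046, 0.705, 0.046, 0.706]
contact_force: [0.4, -0.1, 1.0]
opening: 0.996
```

servo_tool([
  [[0,0,0,0],[0,0,0,0],[0,0,0,0],[0,0,0,0],[0,0,0,0]],
], claw=-1)

```text
time: 11.7
eef_pos: [0.4258, 0.1701, 0.038]
tcp_rot: [-0.046, 0.706, 0.046, 0.706]
contact_force: [0.5, 0.1, -0.2]
opening: 0.141
```

servo_tool([
  [[0,0,0,0],[0,0,0,0],[0,0,0,0],[0,0,0.1,0],[0,0,0.2,0]],
])

```text
time: 12.2
eef_pos: [0.4257, 0.1701, 0.0585]
tcp_rot: [-0.046, 0.706, 0.046, 0.705]
contact_force: [-0.6, 0.2, -0.0]
opening: 0.001
```

```bash
python3 - <<'E'
from h import *
wristlook('w3',[(cyl(.056,.066),.4255,.1697,0)])
t=snap('top','t3'); print([ (np.round(r['at'],3),r['p']) for r in recognise('top','wide_pot')])
cv2.imwrite('pics/w3.png',np.hstack([cv2.resize(cv2.imread('pics/w3.png'),(500,375)),cv2.resize(t[120:280,200:328],(300,375))]))
E
```

```text
12.2 [0.4257 0.1701 0.0585] jaw deg 7.5
[]
```

View pics/w3.png

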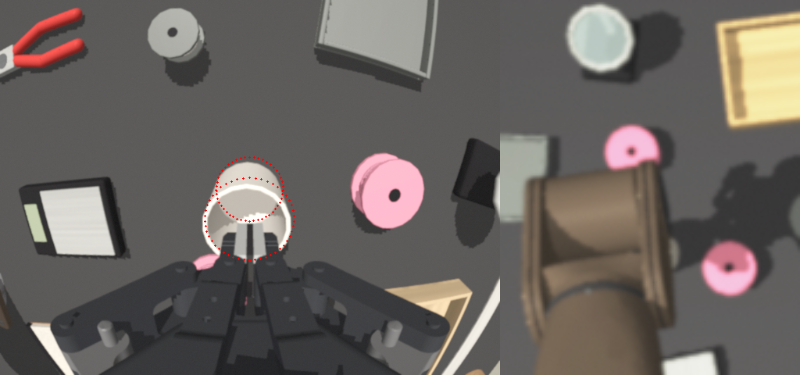

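```bash
python3 - <<'E'
from h import *
s=get_state();pr=wristproj(s);im=cv2.imread('pics/w3_raw.png')
print('tcp px',pr(np.array([s['eef_pos'],s['eef_pos']+[0,0,.019]])))
c=im[180:420,200:440].copy()
q=pr(place(cyl(.056,.066),.4255,.1697,0))-[200,180]
c=cv2.resize(c,None,fx=2.5,fy=2.5)
cv2.circle(c,tuple(((pr(np.array([s['eef_pos']]))[0]-[200,180])*2.5).astype(int).tolist()),4,(0,255,0),-1)
cv2.imwrite('pics/w3c.png',c)
E
```

```text
tcp px [[319.32281945 276.5015554 ]
 [319.45954494 292.17887891]]
```

View pics/w3c.png

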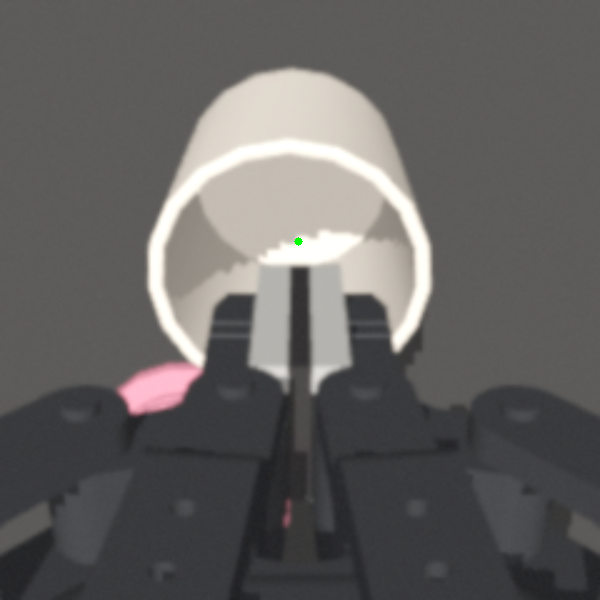

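```bash
python3 - <<'E'
from h import *
im=snap('scene','s3')
k=calibration('scene')
def sp(P):
    p=P@np.array(k['R']).T+np.array(k['t']);q=p@np.array(k['intrinsics']).T;return q[:,:2]/q[:,2:]
v=cv2.resize(im[220:360,260:480],None,fx=3.6,fy=3.6,interpolation=cv2.INTER_CUBIC)
for q in sp(place(cyl(.056,.066),.4255,.1697,0)): cv2.circle(v,tuple(((q-[260,220])*3.6).astype(int).tolist()),1,(0,0,255),-1)
e=get_state()['eef_pos'];q=sp(e[None])[0];cv2.circle(v,tuple(((q-[260,220])*3.6).astype(int).tolist()),3,(0,255,0),-1)
cv2.imwrite('pics/s3c.png',v)
q=wristproj(get_state())(place(cyl(.056,.066),.4255,.1697,0))[48:];print(q.min(0),q.max(0))
E
```

```text
[260.27870768 227.09195029] [374.51247747 332.35345727]
```

View pics/s3c.png

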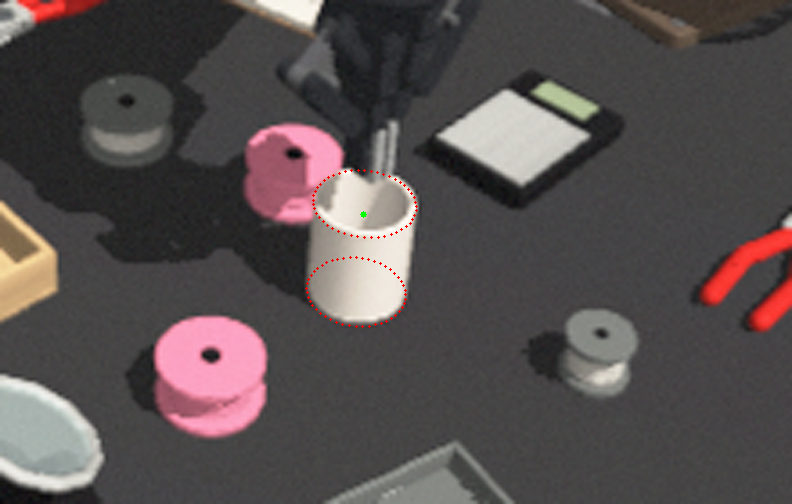

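servo_tool([
  [[0,0,0.1,0],[0,0,0.25,0],[0,0,0.45,0],[0,0,0.65,0],[0,0,0.8,0]],
])

```text
time: 12.9
eef_pos: [0.4261, 0.1702, 0.1397]
tcp_rot: [-0.046, 0.705, 0.046, 0.706]
contact_force: [-0.2, 0.2, -0.1]
opening: -0.002
```

servo_tool([
  [[0,0,0,0],[0,0,0,0],[0,0,0,0],[0,0,0,0],[0,0,0,0]],
], claw=1)

```text
time: 13.4
eef_pos: [0.4252, 0.17, 0.137]
tcp_rot: [-0.046, 0.706, 0.046, 0.705]
contact_force: [0.4, 0.1, 0.5]
opening: 0.843
```

```bash
python3 - <<'E'
from h import *
im,pr=wristlook('w4',[(cyl(.056,.066),.4255,.1697,0)])
for T in (120,150): print(fit(im,cyl(.056,.066),.4255,.1697,T=T,win=110,proj=pr))
E
```

```text
13.4 [0.4252 0.17   0.137 ] jaw deg 7.5
[0.4241 0.1654 0.     0.9712]
[0.4242 0.1654 0.     0.9895]
```

View pics/w4.png

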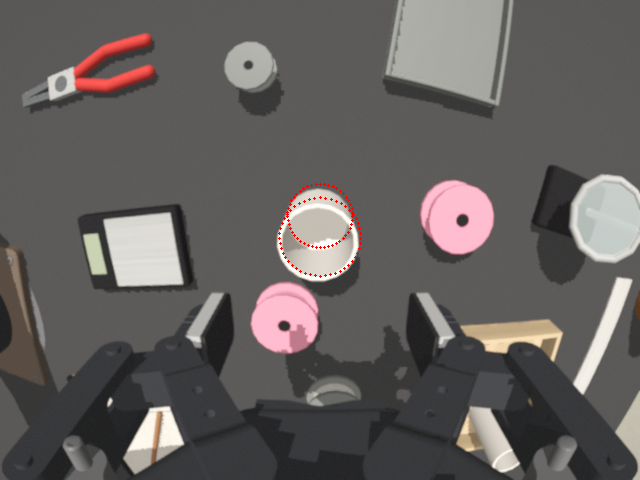

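servo_tool([
  [[-0.015,-0.042,-0.1,0.05],[-0.015,-0.042,-0.3,0.1],[-0.015,-0.042,-0.5,0.17],[-0.015,-0.042,-0.7,0.17],[-0.015,-0.042,-0.85,0.17]],
], claw=1)

```text
time: 13.95
eef_pos: [0.4235, 0.1658, 0.0514]
tcp_rot: [-0.14, 0.694, 0.14, 0.692]
contact_force: [0.7, -0.2, 0.1]
opening: 0.999
```

servo_tool([
  [[0,0,-0.1,0],[0,0,-0.19,0],[0,0,-0.19,0],[0,0,-0.19,0],[0,0,-0.19,0]],
])

```text
time: 14.45
eef_pos: [0.4251, 0.1661, 0.0347]
tcp_rot: [-0.14, 0.693, 0.14, 0.694]
contact_force: [-0.4, -0.3, -0.3]
opening: 0.999
```

servo_tool([
  [[0,0,0,0],[0,0,0,0],[0,0,0,0],[0,0,0,0],[0,0,0,0]],
], claw=0.4, force=30)

```text
time: 14.95
eef_pos: [0.4243, 0.1659, 0.034]
tcp_rot: [-0.14, 0.693, 0.14, 0.693]
contact_force: [-0.0, -0.0, -0.1]
opening: 0.699
```

servo_tool([
  [[0,0,0,0],[0,0,0,0],[0,0,0,0],[0,0,0,0],[0,0,0,0]],
], claw=0.1)

```text
time: 15.45
eef_pos: [0.4243, 0.1659, 0.0339]
tcp_rot: [-0.14, 0.693, 0.14, 0.693]
contact_force: [-0.6, -0.0, 0.1]
opening: 0.549
```

```bash
python3 - <<'E'
from h import *
im,pr=wristlook('w5',[(cyl(.056,.066),.4241,.1654,0)])
s=snap('scene','s5')
cv2.imwrite('pics/w5.png',np.hstack([cv2.resize(im[150:450,120:520],(400,300)),cv2.resize(s[220:355,280:460],(400,300),interpolation=cv2.INTER_CUBIC)]))
E
```

```text
15.45 [0.4243 0.1659 0.0339] jaw deg 22.8
```

View pics/w5.png

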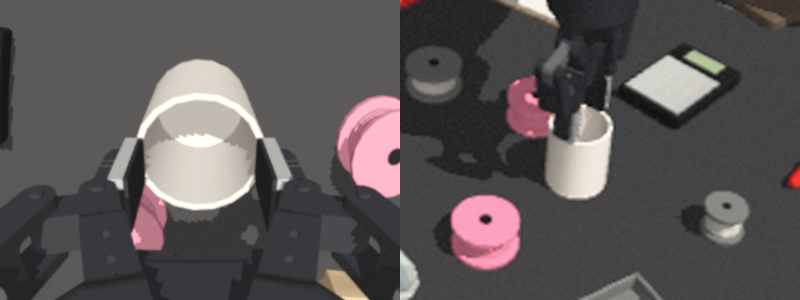

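```bash
python3 - <<'E'
from h import *
k=calibration('wrist');T=np.array(k['T_tool_cam']);K=np.array(k['intrinsics'])
def ray(u,v):
    d=np.array([u-K[0,2],v-K[1,2]]);r=np.hypot(*d);th=r/K[0,0]
    return T[:3,:3]@np.r_[d/r*np.sin(th),np.cos(th)],T[:3,3]
for n,(u,v) in dict(L=(262,287),R=(376,287)).items():
    d,o=ray(u,v)
    for y in (-.011,0,.011): print(n,y,(o+d*(y-o[1])/d[1]).round(4))
im=cv2.imread('pics/w5_raw.png');cv2.imwrite('pics/w5c.png',cv2.resize(im[220:400,200:440],None,fx=3.3,fy=3.3,interpolation=cv2.INTER_CUBIC))
E
```

```text
L -0.011 [ 0.0113 -0.011  -0.0315]
L 0 [-0.0136  0.     -0.0273]
L 0.011 [-0.0384  0.011  -0.0231]
R -0.011 [ 0.0111 -0.011   0.0308]
R 0 [-0.0137  0.      0.0267]
R 0.011 [-0.0386  0.011   0.0225]
```

View pics/w5c.png

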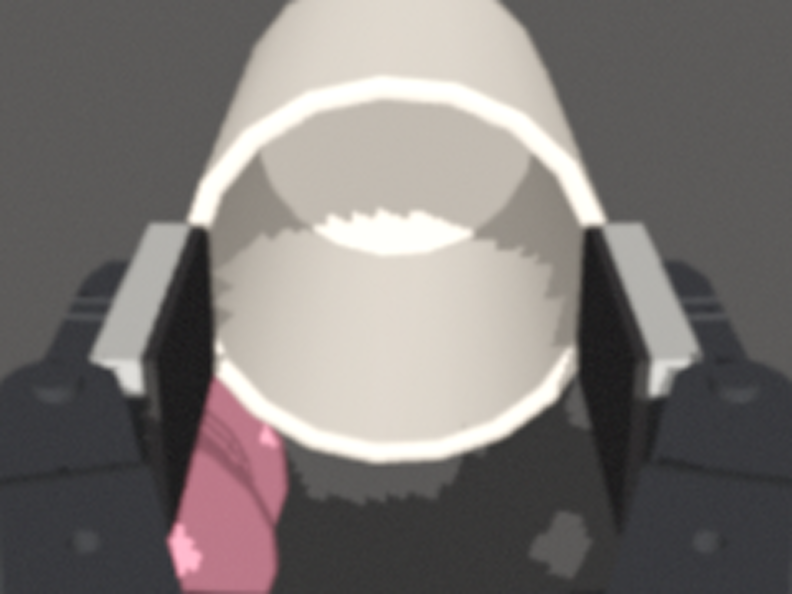

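servo_tool([
  [[0,0,0,0],[0,0,0,0],[0,0,0,0],[0,0,0,0],[0,0,0,0]],
], claw=0.04)

```text
time: 16.05
eef_pos: [0.4243, 0.1659, 0.0339]
tcp_rot: [-0.14, 0.693, 0.14, 0.693]
contact_force: [0.0, 0.1, 0.9]
opening: 0.515
```

servo_tool([
  [[0,0,0,0],[0,0,0,0],[0,0,0,0],[0,0,0,0],[0,0,0,0]],
], claw=-0.05)

```text
time: 16.55
eef_pos: [0.4245, 0.1659, 0.0341]
tcp_rot: [-0.14, 0.693, 0.14, 0.693]
contact_force: [0.4, -0.8, 0.8]
opening: 0.472
```

servo_tool([
  [[0,0,0,0],[0,0,0,0],[0,0,0,0],[0,0,0,0],[0,0,0,0]],
], claw=1, force=40)

```text
time: 17.05
eef_pos: [0.4242, 0.1659, 0.0339]
tcp_rot: [-0.14, 0.693, 0.14, 0.693]
contact_force: [-0.2, 0.6, 0.5]
opening: 0.998
```

servo_tool([
  [[0,0,0,-0.05],[0,0,0,-0.1],[0,0,-0.05,-0.17],[0,0,-0.1,-0.17],[0,0,-0.18,-0.17]],
])

```text
time: 17.55
eef_pos: [0.4246, 0.166, 0.0159]
tcp_rot: [-0.047, 0.705, 0.047, 0.706]
contact_force: [0.5, 0.1, -0.0]
opening: 0.999
```

servo_tool([
  [[0,0,0,0],[0,0,0,0],[0,0,0,0],[0,0,0,0],[0,0,0,0]],
], claw=0)

```text
time: 18.05
eef_pos: [0.4246, 0.166, 0.0162]
tcp_rot: [-0.046, 0.705, 0.047, 0.706]
contact_force: [0.4, 0.1, 1.0]
opening: 0.632
```

servo_tool([
  [[0,0,0,0],[0,0,0,0],[0,0,0,0],[0,0,0,0],[0,0,0,0]],
])

```text
time: 18.55
eef_pos: [0.4246, 0.166, 0.0162]
tcp_rot: [-0.046, 0.705, 0.046, 0.706]
contact_force: [0.3, 0.6, 2.5]
opening: 0.63
```

servo_tool([
  [[0,0,0.1,0],[0,0,0.3,0],[0,0,0.5,0],[0,0,0.7,0],[0,0,0.9,0]],
], claw=-0.5)

```text
time: 19.05
eef_pos: [0.4237, 0.1658, 0.1068]
tcp_rot: [-0.046, 0.706, 0.046, 0.705]
contact_force: [-0.9, 0.3, -1.0]
opening: 0.631
```

servo_tool([
  [[0.1,-0.06,0.1,0],[0.25,-0.15,0.2,0],[0.4,-0.23,0.2,0],[0.55,-0.32,0.2,0],[0.7,-0.41,0.2,0]],
])

```text
time: 19.55
eef_pos: [0.4949, 0.1239, 0.1248]
tcp_rot: [-0.046, 0.706, 0.046, 0.705]
contact_force: [-0.5, -0.2, -0.5]
opening: 0.631
```

servo_tool([
  [[0.15,-0.09,0,0],[0.3,-0.17,0,0],[0.45,-0.26,0,0],[0.6,-0.35,0,0],[0.75,-0.43,0,0]],
])

```text
time: 20.05
eef_pos: [0.5702, 0.0808, 0.1249]
tcp_rot: [-0.046, 0.706, 0.046, 0.705]
contact_force: [-0.4, -0.8, -0.5]
opening: 0.63
```

servo_tool([
  [[0.15,-0.09,0,0],[0.3,-0.17,0,0],[0.45,-0.26,0,0],[0.6,-0.35,0,0],[0.68,-0.4,0,0]],
])

```text
time: 20.55
eef_pos: [0.6385, 0.0405, 0.1249]
tcp_rot: [-0.046, 0.706, 0.046, 0.705]
contact_force: [-0.1, 0.3, -0.8]
opening: 0.632
```

```bash
python3 - <<'E'
from h import *
wristlook('w6',[(box(.12,.16,.03),.641,.0066,.12),(cyl(.056,.066)+[0,0,.11],.6368,.0414,0)])
E
```

```text
20.55 [0.6385 0.0405 0.1249] jaw deg 7.5
```

View pics/w6.png

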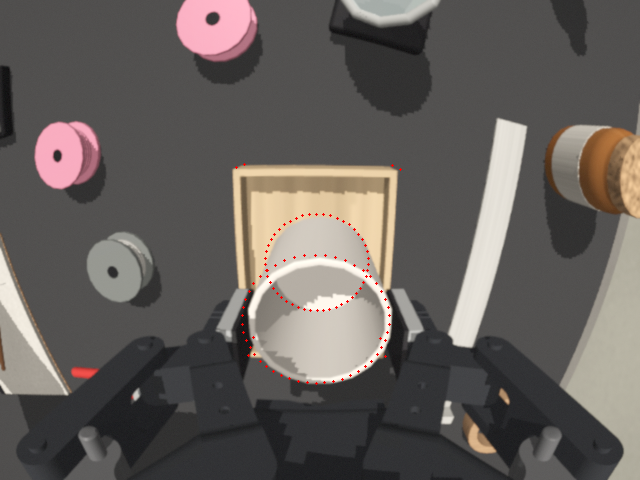

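servo_tool([
  [[0,0,-0.15,0],[0,0,-0.35,0],[0,0,-0.55,0],[0,0,-0.72,0],[0,0,-0.85,0]],
])

```text
time: 21.1
eef_pos: [0.6357, 0.0424, 0.0384]
tcp_rot: [-0.046, 0.707, 0.047, 0.704]
contact_force: [-1.0, 0.6, -0.9]
opening: 0.634
```

servo_tool([
  [[0,0,-0.05,0],[0,0,-0.1,0],[0,0,-0.15,0],[0,0,-0.185,0],[0,0,-0.185,0]],
])

```text
time: 21.6
eef_pos: [0.6373, 0.0419, 0.0223]
tcp_rot: [-0.046, 0.706, 0.046, 0.706]
contact_force: [-0.4, -0.2, -0.8]
opening: 0.63
```

servo_tool([
  [[0,0,0,0],[0,0,0,0],[0,0,0,0],[0,0,0,0],[0,0,0,0]],
], claw=0.7)

```text
time: 22.1
eef_pos: [0.6374, 0.0419, 0.0226]
tcp_rot: [-0.046, 0.705, 0.046, 0.706]
contact_force: [0.6, 0.5, -0.6]
opening: 0.854
```

servo_tool([
  [[0,0,0.1,0],[0,0,0.3,0],[0,0,0.5,0],[0,0,0.75,0],[0,0,1,0]],
])

```text
time: 22.6
eef_pos: [0.6372, 0.0419, 0.124]
tcp_rot: [-0.046, 0.706, 0.046, 0.706]
contact_force: [-0.7, 0.0, 0.8]
opening: 0.851
```

servo_tool([
  [[-0.17,-0.06,0.1,0],[-0.34,-0.12,0.1,0],[-0.51,-0.18,0.1,0],[-0.68,-0.24,0.1,0],[-0.85,-0.3,0.1,0]],
], claw=1)

```text
time: 23.1
eef_pos: [0.5518, 0.0117, 0.1334]
tcp_rot: [-0.047, 0.705, 0.046, 0.706]
contact_force: [1.0, 0.5, -1.2]
opening: 0.993
```

servo_tool([
  [[-0.17,-0.06,0,0],[-0.34,-0.12,0,0],[-0.51,-0.18,0,0],[-0.68,-0.24,0,0],[-0.86,-0.3,-0.1,0]],
])

```text
time: 23.6
eef_pos: [0.4671, -0.0187, 0.1246]
tcp_rot: [-0.047, 0.704, 0.046, 0.707]
contact_force: [-0.3, 0.6, 0.4]
opening: 0.999
```

servo_tool([
  [[0,0,-0.1,0],[0,0,-0.2,0],[0,0,-0.2,0],[0,0,-0.2,0],[0,0,-0.2,0]],
])

```text
time: 24.1
eef_pos: [0.4671, -0.018, 0.1028]
tcp_rot: [-0.047, 0.705, 0.046, 0.706]
contact_force: [0.0, 0.2, -0.0]
opening: 0.998
```

```bash
python3 - <<'E'
from h import *
im,pr=wristlook('w7',[(cyl(.058,.03),.466,-.0185,0)])
for T in (110,125,140): print(fit(im,cyl(.058,.03),.466,-.0185,T=T,win=110,proj=pr))
print([(np.round(r['at'],4),r['p']) for r in recognise('wrist','wide_reel')])
E
```

```text
24.1 [ 0.4671 -0.018   0.1028] jaw deg 7.6
[ 0.4651 -0.0206  0.      0.9736]
[ 0.4651 -0.0209  0.      0.9511]
[ 0.4653 -0.0233  0.      0.8612]
[(array([0.5442, 0.166 , 0.0019]), 0.73), (array([0.407 , 0.0794, 0.0324]), 0.71), (array([ 0.4632, -0.0098,  0.0344]), 0.64)]
```

View pics/w7.png

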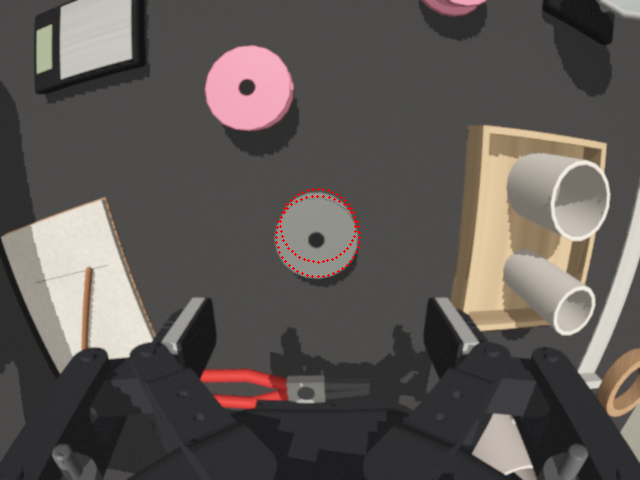

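servo_tool([
  [[-0.005,-0.012,-0.15,0],[-0.005,-0.012,-0.35,0],[-0.005,-0.012,-0.55,0],[-0.005,-0.012,-0.7,0],[-0.005,-0.012,-0.8,0]],
])

```text
time: 24.7
eef_pos: [0.4655, -0.0191, 0.0215]
tcp_rot: [-0.046, 0.706, 0.047, 0.705]
contact_force: [0.3, -0.1, 0.7]
opening: 0.998
```

servo_tool([
  [[0,0,-0.05,0],[0,0,-0.1,0],[0,0,-0.14,0],[0,0,-0.14,0],[0,0,-0.14,0]],
])

```text
time: 25.2
eef_pos: [0.4661, -0.0194, 0.0088]
tcp_rot: [-0.046, 0.705, 0.046, 0.706]
contact_force: [-0.1, 0.6, -0.5]
opening: 0.998
```

```bash
python3 - <<'E'
from h import *
im,pr=wristlook('w8',[(cyl(.058,.03),.4655,-.0197,0)])
s=snap('scene','s8'); k=calibration('scene')
cv2.imwrite('pics/w8.png',np.hstack([cv2.resize(cv2.imread('pics/w8.png')[150:450,120:520],(400,300)),cv2.resize(s[210:285,245:345],(400,300),interpolation=cv2.INTER_CUBIC)]))
E
```

```text
25.2 [ 0.4661 -0.0194  0.0088] jaw deg 7.5
```

View pics/w8.png

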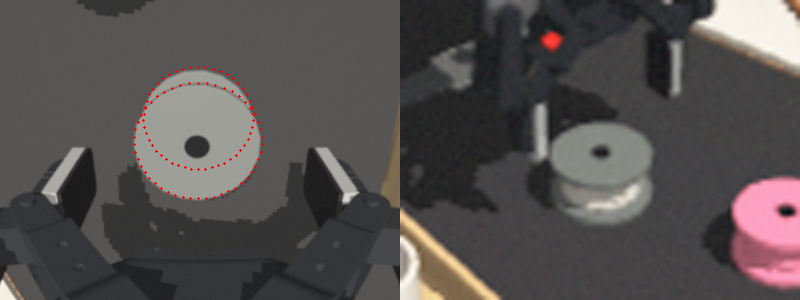

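servo_tool([
  [[0,0,-0.04,0],[0,0,-0.08,0],[0,0,-0.12,0],[0,0,-0.16,0],[0,0,-0.16,0]],
])

```text
time: 25.8
eef_pos: [0.4651, -0.0191, -0.0084]
tcp_rot: [-0.046, 0.706, 0.047, 0.705]
contact_force: [0.0, 0.4, -0.4]
opening: 1.001
```

servo_tool([
  [[0,0,-0.03,0],[0,0,-0.06,0],[0,0,-0.09,0],[0,0,-0.12,0],[0,0,-0.12,0]],
])

```text
time: 26.3
eef_pos: [0.4654, -0.0192, -0.0201]
tcp_rot: [-0.046, 0.706, 0.047, 0.705]
contact_force: [0.0, -0.4, 0.9]
opening: 0.997
```

servo_tool([
  [[0,0,0,0],[0,0,0,0],[0,0,0,0],[0,0,0,0],[0,0,0,0]],
], claw=0)

```text
time: 26.8
eef_pos: [0.4661, -0.0194, -0.019]
tcp_rot: [-0.046, 0.706, 0.046, 0.706]
contact_force: [-0.9, -0.1, 6.0]
opening: 0.652
```

servo_tool([
  [[0,0,0.05,0],[0,0,0.2,0],[0,0,0.4,0],[0,0,0.6,0],[0,0,0.8,0]],
], claw=-0.5)

```text
time: 27.3
eef_pos: [0.4653, -0.0191, 0.0608]
tcp_rot: [-0.046, 0.706, 0.046, 0.705]
contact_force: [0.2, -0.2, 0.2]
opening: 0.659
```

servo_tool([
  [[0.02,-0.15,0,0],[0.05,-0.35,0,0],[0.08,-0.55,0,0],[0.1,-0.75,0,0],[0.12,-0.95,0,0]],
])

```text
time: 27.8
eef_pos: [0.4775, -0.1149, 0.0601]
tcp_rot: [-0.046, 0.706, 0.046, 0.706]
contact_force: [-0.4, -0.7, -0.8]
opening: 0.652
```

servo_tool([
  [[0.02,-0.2,0,0],[0.05,-0.4,0,0],[0.08,-0.6,0,0],[0.1,-0.8,0,0],[0.13,-1,0,0]],
])

```text
time: 28.3
eef_pos: [0.4905, -0.2149, 0.06]
tcp_rot: [-0.046, 0.706, 0.047, 0.705]
contact_force: [1.1, 0.5, -0.1]
opening: 0.654
```

servo_tool([
  [[0.02,-0.2,0,0],[0.05,-0.4,0,0],[0.08,-0.6,0,0],[0.1,-0.8,0,0],[0.12,-0.95,0,0]],
])

```text
time: 28.8
eef_pos: [0.503, -0.3113, 0.0605]
tcp_rot: [-0.046, 0.706, 0.046, 0.706]
contact_force: [0.5, 0.9, -1.7]
opening: 0.657
```

servo_tool([
  [[0.03,-0.2,0,0],[0.07,-0.4,0,0],[0.1,-0.6,0,0],[0.122,-0.873,0,0],[0.122,-0.873,0,0]],
])

```text
time: 29.3
eef_pos: [0.5152, -0.4004, 0.0608]
tcp_rot: [-0.046, 0.705, 0.045, 0.706]
contact_force: [-0.5, 0.3, -0.4]
opening: 0.658
```

```bash
python3 - <<'E'
from h import *
im,pr=wristlook('w9',[(cyl(.12,.014),.5147,-.397,0),(cyl(.058,.03)+[0,0,.08],.5147,-.397,0)])
E
```

```text
29.3 [ 0.5152 -0.4004  0.0608] jaw deg 7.4
```

View pics/w9.png

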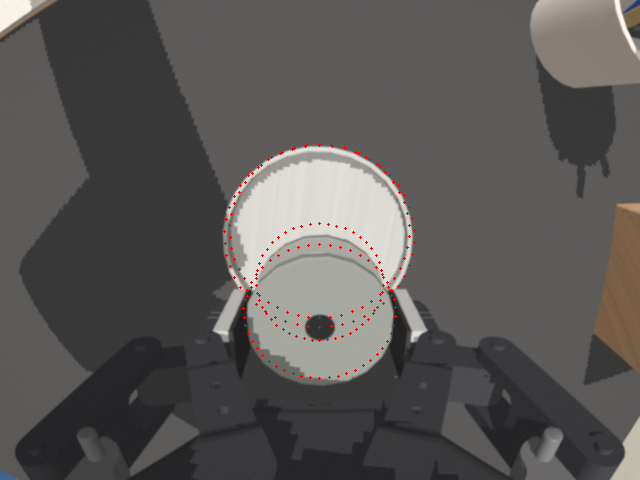

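servo_tool([
  [[0,0,-0.1,0],[0,0,-0.25,0],[0,0,-0.4,0],[0,0,-0.5,0],[0,0,-0.58,0]],
])

```text
time: 29.85
eef_pos: [0.5143, -0.3953, 0.0002]
tcp_rot: [-0.046, 0.706, 0.047, 0.705]
contact_force: [-0.4, 0.2, -0.5]
opening: 0.65
```

servo_tool([
  [[0,0,-0.05,0],[0,0,-0.1,0],[0,0,-0.14,0],[0,0,-0.17,0],[0,0,-0.17,0]],
])

```text
time: 30.35
eef_pos: [0.5151, -0.3968, -0.0145]
tcp_rot: [-0.047, 0.705, 0.046, 0.706]
contact_force: [0.0, 0.5, -0.8]
opening: 0.652
```

servo_tool([
  [[0,0,0,0],[0,0,0,0],[0,0,0,0],[0,0,0,0],[0,0,0,0]],
], claw=0.6)

```text
time: 30.85
eef_pos: [0.515, -0.3966, -0.0144]
tcp_rot: [-0.046, 0.706, 0.046, 0.706]
contact_force: [0.8, 0.2, 0.0]
opening: 0.805
```

servo_tool([
  [[0,0,0.1,0],[0,0,0.3,0],[0,0,0.5,0],[0,0,0.75,0],[0,0,1,0]],
])

```text
time: 31.35
eef_pos: [0.515, -0.3965, 0.087]
tcp_rot: [-0.046, 0.706, 0.046, 0.706]
contact_force: [0.0, 0.4, 0.0]
opening: 0.803
```

servo_tool([
  [[0,0,0.2,0],[0,0,0.3,0],[0,0,0.3,0],[0,0,0.3,0],[0,0,0.3,0]],
])

```text
time: 31.85
eef_pos: [0.5142, -0.3958, 0.1136]
tcp_rot: [-0.046, 0.706, 0.047, 0.705]
contact_force: [-0.2, -0.6, -0.6]
opening: 0.802
```

```bash
cat >> h.py <<'E'
def wristunproj(s,uv,z):
    k=calibration('wrist');T=np.array(k['T_tool_cam']);K=np.array(k['intrinsics']);Rw=Rot.from_quat(s['tcp_rot']).as_matrix()
    d=np.array([uv[0]-K[0,2],uv[1]-K[1,2]]);r=np.hypot(*d);th=r/K[0,0]
    d=Rw@T[:3,:3]@np.r_[d/r*np.sin(th),np.cos(th)];o=np.array(s['eef_pos'])+Rw@T[:3,3]
    return (o+d*(z-o[2])/d[2]).round(4)
def hole(im,s,x,y,z,T=75):
    uv=wristproj(s)(np.array([[x,y,z]]))[0];u,v=uv.round().astype(int);w=35
    g=im[v-w:v+w,u-w:u+w].max(2);n,l,st,c=cv2.connectedComponentsWithStats((g<T).astype(np.uint8))
    for i in range(1,n):
        b=st[i]
        if b[4]>15 and b[0]>0 and b[1]>0 and b[0]+b[2]<2*w and b[1]+b[3]<2*w:
            print('hole',st[i],wristunproj(s,c[i]+[u-w,v-w],z))
E
python3 - <<'E'
from h import *
s=get_state();im,pr=wristlook('w10',[])
for T in (60,75,90): hole(im,s,.5147,-.398,.034,T)
E
```

```text
31.85 [ 0.5142 -0.3958  0.1136] jaw deg 7.5
hole [ 30  30  12  11 101] [ 0.5153 -0.3978  0.034 ]
hole [ 30  29  13  13 139] [ 0.5154 -0.3977  0.034 ]
hole [ 29  29  15  13 154] [ 0.5153 -0.3978  0.034 ]
```

servo_tool([
  [[-0.02,0.2,0,0],[-0.04,0.4,0,0],[-0.06,0.6,0,0],[-0.08,0.8,0,0],[-0.1,1,0,0]],
])

```text
time: 32.4
eef_pos: [0.5043, -0.2953, 0.1142]
tcp_rot: [-0.046, 0.706, 0.047, 0.705]
contact_force: [-0.3, -0.3, -0.0]
opening: 0.801
```

servo_tool([
  [[-0.02,0.2,0,0],[-0.04,0.4,0,0],[-0.06,0.6,0,0],[-0.08,0.8,0,0],[-0.1,1,0,0]],
])

```text
time: 32.9
eef_pos: [0.4948, -0.1949, 0.1155]
tcp_rot: [-0.046, 0.706, 0.046, 0.706]
contact_force: [0.9, 0.4, -0.3]
opening: 0.798
```

servo_tool([
  [[-0.02,0.2,0,0],[-0.04,0.4,0,0],[-0.06,0.6,0,0],[-0.08,0.8,0,0],[-0.1,1,0,0]],
])

```text
time: 33.4
eef_pos: [0.4847, -0.095, 0.1156]
tcp_rot: [-0.047, 0.705, 0.046, 0.706]
contact_force: [0.4, 0.7, 0.0]
opening: 0.798
```

servo_tool([
  [[-0.02,0.2,0,0],[-0.04,0.4,0,0],[-0.06,0.6,0,0],[-0.08,0.8,0,0],[-0.1,1,0,0]],
])

```text
time: 33.9
eef_pos: [0.4745, 0.005, 0.1155]
tcp_rot: [-0.047, 0.705, 0.046, 0.706]
contact_force: [0.3, 0.7, -0.6]
opening: 0.804
```

servo_tool([
  [[-0.08,0.19,0,0],[-0.16,0.38,0,0],[-0.24,0.57,0,0],[-0.32,0.76,0,0],[-0.4,0.95,0,0]],
])

```text
time: 34.4
eef_pos: [0.4341, 0.0998, 0.1155]
tcp_rot: [-0.046, 0.705, 0.046, 0.706]
contact_force: [0.1, 0.5, -0.3]
opening: 0.798
```

servo_tool([
  [[-0.08,0.19,0,0],[-0.16,0.38,0,0],[-0.24,0.57,0,0],[-0.32,0.76,0,0],[-0.4,0.95,0,0]],
])

```text
time: 34.9
eef_pos: [0.394, 0.1947, 0.1156]
tcp_rot: [-0.046, 0.705, 0.047, 0.706]
contact_force: [1.1, -0.2, 0.3]
opening: 0.803
```

servo_tool([
  [[-0.1,0.24,0,0],[-0.2,0.48,0,0],[-0.3,0.74,0,0],[-0.387,0.955,0,0],[-0.387,0.955,0,0]],
])

```text
time: 35.4
eef_pos: [0.3547, 0.2909, 0.1156]
tcp_rot: [-0.048, 0.705, 0.048, 0.706]
contact_force: [0.0, -0.6, -0.2]
opening: 0.798
```

```bash
python3 - <<'E'
from h import *
s=get_state();im,pr=wristlook('w11',[])
for T in (60,75,90): hole(im,s,.356,.2885,.03,T)
for T in (110,125): print(fit(im,cyl(.038,.03),.356,.2885,T=T,win=80,proj=pr))
E
```

```text
35.4 [0.3547 0.2909 0.1156] jaw deg 7.7
hole [31 36  6  6 27] [0.3558 0.2859 0.03  ]
hole [31 35  7  7 41] [0.3559 0.2861 0.03  ]
[0.3641 0.2911 0.     0.0942]
[0.3557 0.2864 0.     0.9656]
```

servo_tool([
  [[0,-0.023,-0.15,0],[0,-0.023,-0.35,0],[0,-0.023,-0.55,0],[0,-0.023,-0.75,0],[0,-0.023,-0.9,0]],
])

```text
time: 35.95
eef_pos: [0.3559, 0.2855, 0.0243]
tcp_rot: [-0.046, 0.706, 0.046, 0.705]
contact_force: [-0.2, -0.2, -0.6]
opening: 0.8
```

servo_tool([
  [[0,0,-0.1,0],[0,0,-0.2,0],[0,0,-0.3,0],[0,0,-0.4,0],[0,0,-0.4,0]],
])

```text
time: 36.45
eef_pos: [0.3553, 0.286, -0.0159]
tcp_rot: [-0.047, 0.706, 0.046, 0.705]
contact_force: [1.1, -0.0, -0.7]
opening: 0.802
```

servo_tool([
  [[0,0,0,0],[0,0,0,0],[0,0,0,0],[0,0,0,0],[0,0,0,0]],
], claw=-0.5)

```text
time: 36.95
eef_pos: [0.357, 0.287, -0.0137]
tcp_rot: [-0.046, 0.705, 0.047, 0.706]
contact_force: [-0.3, -0.4, 4.6]
opening: 0.418
```

servo_tool([
  [[0,0,0,0],[0,0,0.1,0],[0,0,0.2,0],[0,0,0.3,0],[0,0,0.4,0]],
])

```text
time: 37.45
eef_pos: [0.3563, 0.2866, 0.0264]
tcp_rot: [-0.046, 0.705, 0.046, 0.706]
contact_force: [-0.7, 1.0, 0.4]
opening: 0.418
```

servo_tool([
  [[0,0,0.2,0],[0,0,0.4,0],[0,0,0.6,0],[0,0,0.8,0],[0,0,0.9,0]],
])

```text
time: 37.95
eef_pos: [0.3573, 0.2871, 0.118]
tcp_rot: [-0.046, 0.704, 0.047, 0.707]
contact_force: [0.2, -0.4, -0.5]
opening: 0.415
```

servo_tool([
  [[0.05,-0.12,0,0],[0.12,-0.28,0,0],[0.22,-0.52,0,0],[0.31,-0.74,0,0],[0.4,-0.95,0,0]],
])

```text
time: 38.45
eef_pos: [0.3957, 0.1897, 0.1141]
tcp_rot: [-0.047, 0.706, 0.046, 0.705]
contact_force: [-0.3, 0.5, 0.1]
opening: 0.415
```

servo_tool([
  [[0.08,-0.19,0,0],[0.16,-0.38,0,0],[0.24,-0.57,0,0],[0.32,-0.76,0,0],[0.4,-0.95,0,0]],
])

```text
time: 38.95
eef_pos: [0.4355, 0.095, 0.1141]
tcp_rot: [-0.046, 0.706, 0.046, 0.705]
contact_force: [0.1, -0.2, -0.8]
opening: 0.417
```

servo_tool([
  [[0.08,-0.19,0,0],[0.16,-0.38,0,0],[0.24,-0.57,0,0],[0.32,-0.76,0,0],[0.393,-0.95,0,0]],
])

```text
time: 39.45
eef_pos: [0.4747, 0.0001, 0.114]
tcp_rot: [-0.046, 0.707, 0.046, 0.705]
contact_force: [0.0, 0.6, 0.2]
opening: 0.416
```

servo_tool([
  [[0.02,-0.2,0,0],[0.04,-0.4,0,0],[0.06,-0.6,0,0],[0.08,-0.8,0,0],[0.1,-1,0,0]],
])

```text
time: 39.95
eef_pos: [0.4843, -0.0997, 0.1139]
tcp_rot: [-0.046, 0.706, 0.047, 0.705]
contact_force: [-0.0, 0.2, -0.9]
opening: 0.416
```

servo_tool([
  [[0.02,-0.2,0,0],[0.04,-0.4,0,0],[0.06,-0.6,0,0],[0.08,-0.8,0,0],[0.1,-1,0,0]],
])

```text
time: 40.45
eef_pos: [0.4942, -0.1995, 0.1138]
tcp_rot: [-0.046, 0.706, 0.047, 0.705]
contact_force: [0.1, 0.1, -0.2]
opening: 0.413
```

servo_tool([
  [[0.02,-0.2,0,0],[0.04,-0.4,0,0],[0.06,-0.6,0,0],[0.08,-0.8,0,0],[0.1,-1,0,0]],
])

```text
time: 40.95
eef_pos: [0.5057, -0.3, 0.1153]
tcp_rot: [-0.046, 0.706, 0.046, 0.706]
contact_force: [-0.6, 0.4, -0.2]
opening: 0.418
```

servo_tool([
  [[0.02,-0.22,0,0],[0.04,-0.42,0,0],[0.06,-0.62,0,0],[0.08,-0.8,0,0],[0.1,-0.99,0,0]],
])

```text
time: 41.45
eef_pos: [0.5156, -0.399, 0.1153]
tcp_rot: [-0.046, 0.706, 0.046, 0.706]
contact_force: [-0.1, 0.7, 0.2]
opening: 0.415
```

servo_tool([
  [[0,0,-0.1,0],[0,0,-0.2,0],[0,0,-0.3,0],[0,0,-0.4,0],[0,0,-0.5,0]],
])

```text
time: 41.95
eef_pos: [0.5154, -0.3963, 0.064]
tcp_rot: [-0.046, 0.706, 0.047, 0.705]
contact_force: [0.4, 0.1, 0.6]
opening: 0.417
```

servo_tool([
  [[0,0,0,0],[0,0,0,0],[0,0,0,0],[0,0,0,0],[0,0,0,0]],
])

```text
time: 42.45
eef_pos: [0.5159, -0.3977, 0.0661]
tcp_rot: [-0.047, 0.705, 0.046, 0.706]
contact_force: [0.7, -0.0, 0.6]
opening: 0.417
```

```bash
python3 - <<'E'
from h import *
s=get_state();im,pr=wristlook('w12',[])
zt=s['eef_pos'][2]+.0145+.03
for T in (60,75): hole(im,s,.5153,-.3978,zt,T)
# mask fit on narrow reel top flange ellipse vs threshold is hard over the dish: skip
E
```

```text
42.45 [ 0.5159 -0.3977  0.0661] jaw deg 7.5
hole [ 30  30  14  12 100] [ 0.516  -0.3979  0.1106]
hole [ 29  29  16  14 181] [ 0.516  -0.3979  0.1106]
```

servo_tool([
  [[0,0,-0.1,0],[0,0,-0.2,0],[0,0,-0.3,0],[0,0,-0.38,0],[0,0,-0.41,0]],
])

```text
time: 43.0
eef_pos: [0.5147, -0.3965, 0.0223]
tcp_rot: [-0.046, 0.706, 0.047, 0.705]
contact_force: [-0.8, 0.4, 0.2]
opening: 0.417
```

servo_tool([
  [[0,0,-0.02,0],[0,0,-0.04,0],[0,0,-0.045,0],[0,0,-0.045,0],[0,0,-0.045,0]],
])

```text
time: 43.5
eef_pos: [0.5159, -0.3977, 0.0204]
tcp_rot: [-0.047, 0.705, 0.046, 0.706]
contact_force: [-0.4, -0.7, 0.3]
opening: 0.418
```

servo_tool([
  [[0,0,0,0],[0,0,0,0],[0,0,0,0],[0,0,0,0],[0,0,0,0]],
], claw=0.4)

```text
time: 44.0
eef_pos: [0.5156, -0.3974, 0.0199]
tcp_rot: [-0.046, 0.706, 0.046, 0.706]
contact_force: [0.2, 0.7, 0.2]
opening: 0.703
```

servo_tool([
  [[0,0,0.1,0],[0,0,0.25,0],[0,0,0.45,0],[0,0,0.7,0],[0,0,0.9,0]],
])

```text
time: 44.5
eef_pos: [0.5163, -0.3981, 0.1133]
tcp_rot: [-0.047, 0.705, 0.046, 0.706]
contact_force: [0.5, -0.2, 0.2]
opening: 0.7
```

```bash
python3 - <<'E'
from h import *
s=get_state();im,pr=wristlook('w13',[])
for T in (60,75): hole(im,s,.5153,-.3978,.064,T)
E
```

```text
44.5 [ 0.5163 -0.3981  0.1133] jaw deg 7.5
hole [32 32  9  9 63] [ 0.5161 -0.3985  0.064 ]
```

servo_tool([
  [[-0.03,0.15,0,-0.06],[-0.06,0.3,0,-0.13],[-0.09,0.45,0,-0.2],[-0.12,0.6,0,-0.27],[-0.14,0.76,0,-0.33]],
], claw=0.4)

```text
time: 45.05
eef_pos: [0.5016, -0.321, 0.1107]
tcp_rot: [0.137, 0.693, -0.138, 0.694]
contact_force: [0.5, 0.3, -0.2]
opening: 0.699
```

servo_tool([
  [[-0.03,0.15,0,-0.06],[-0.06,0.3,0,-0.13],[-0.09,0.45,0,-0.2],[-0.12,0.6,0,-0.27],[-0.14,0.76,0,-0.33]],
])

```text
time: 45.55
eef_pos: [0.4876, -0.245, 0.1107]
tcp_rot: [0.311, 0.635, -0.311, 0.636]
contact_force: [0.8, 0.2, -0.2]
opening: 0.7
```

servo_tool([
  [[-0.03,0.15,0,-0.06],[-0.06,0.3,0,-0.13],[-0.09,0.45,0,-0.2],[-0.12,0.6,0,-0.27],[-0.153,0.768,0,-0.32]],
])

```text
time: 46.05
eef_pos: [0.4725, -0.1683, 0.1108]
tcp_rot: [0.459, 0.538, -0.459, 0.539]
contact_force: [-0.4, -0.0, -0.1]
opening: 0.703
```

servo_tool([
  [[0,0,0,0],[0,0,0,0],[0,0,0,0],[0,0,0,0],[0,0,0,0]],
])

```text
time: 46.55
eef_pos: [0.4724, -0.1692, 0.11]
tcp_rot: [0.458, 0.539, -0.458, 0.539]
contact_force: [0.4, 0.6, -0.9]
opening: 0.702
```

```bash
python3 - <<'E'
from h import *
s=get_state();im,pr=wristlook('w14',[])
hsv=cv2.cvtColor(im,cv2.COLOR_BGR2HSV)
uv=pr(np.array([[.472,-.169,.012]]))[0];print('uv',uv)
def comp(m,name,z,near):
    n,l,st,c=cv2.connectedComponentsWithStats(m.astype(np.uint8))
    for i in range(1,n):
        if st[i,4]>150 and np.hypot(*(c[i]-near))<150:
            ys,xs=np.where(l==i);cs,_=cv2.findContours((l==i).astype(np.uint8),0,2)
            w=np.array([wristunproj(s,p[0],z)[:2] for p in max(cs,key=len)]).astype(np.float32)*1000
            print(name,st[i],c[i].round(),wristunproj(s,c[i],z),cv2.minAreaRect(w))
comp((hsv[...,1]>150)&(hsv[...,2]>120)&((hsv[...,0]<10)|(hsv[...,0]>170)),'red',.008,uv)
for T in (130,160): comp((hsv[...,1]<60)&(hsv[...,2]>T),'block%d'%T,.012,uv)
comp(hsv[...,2]>110,'all',.008,uv)
E
```

```text
46.55 [ 0.4724 -0.1692  0.11  ] jaw deg -80.7
uv [318.60257863 228.85498812]
red [ 293  248   57   90 2593] [321. 291.] [ 0.4202 -0.1794  0.008 ] ((416.28546142578125, -179.99322509765625), (80.6709213256836, 45.457496643066406), 9.097622871398926)
block130 [ 304  202   33   46 1300] [320. 224.] [ 0.4757 -0.1694  0.012 ] ((475.34814453125, -169.47584533691406), (35.07426834106445, 24.207908630371094), 9.835874557495117)
block160 [ 304  204   33   44 1083] [320. 225.] [ 0.4755 -0.1696  0.012 ] ((474.66943359375, -169.71632385253906), (33.60917282104492, 24.042211532592773), 9.984951972961426)
all [ 292  149   58  190 5377] [320. 252.] [ 0.453  -0.1733  0.008 ] ((453.35406494140625, -173.5706787109375), (158.001953125, 46.36494445800781), 9.18878173828125)
all [208 291  31  52 563] [222. 316.] [ 0.3823 -0.0999  0.008 ] ((382.1823425292969, -98.92738342285156), (14.338777542114258, 56.31341552734375), 77.125)
all [401 291  31  52 561] [417. 315.] [ 0.409  -0.2645  0.008 ] ((409.1729431152344, -265.3055725097656), (56.221126556396484, 14.279956817626953), 31.32870864868164)
```

servo_tool([
  [[0.03,-0.005,-0.15,0],[0.03,-0.005,-0.35,0],[0.03,-0.005,-0.55,0],[0.03,-0.005,-0.75,0],[0.03,-0.005,-0.9,0]],
], claw=-0.2)

```text
time: 47.1
eef_pos: [0.4747, -0.169, 0.0185]
tcp_rot: [0.458, 0.539, -0.458, 0.538]
contact_force: [0.0, -0.0, -0.2]
opening: 0.398
```

servo_tool([
  [[0,0,-0.1,0],[0,0,-0.2,0],[0,0,-0.3,0],[0,0,-0.34,0],[0,0,-0.34,0]],
])

```text
time: 47.6
eef_pos: [0.475, -0.1689, -0.0146]
tcp_rot: [0.458, 0.539, -0.458, 0.539]
contact_force: [0.4, -0.3, 0.2]
opening: 0.397
```

servo_tool([
  [[0,0,-0.01,0],[0,0,-0.02,0],[0,0,-0.03,0],[0,0,-0.03,0],[0,0,-0.03,0]],
])

```text
time: 48.1
eef_pos: [0.4754, -0.1691, -0.017]
tcp_rot: [0.458, 0.539, -0.458, 0.539]
contact_force: [0.2, 0.1, -0.1]
opening: 0.4
```

servo_tool([
  [[0,0,-0.01,0],[0,0,-0.02,0],[0,0,-0.03,0],[0,0,-0.03,0],[0,0,-0.03,0]],
])

```text
time: 48.6
eef_pos: [0.4752, -0.1691, -0.0202]
tcp_rot: [0.458, 0.539, -0.458, 0.539]
contact_force: [0.4, -1.2, 0.3]
opening: 0.4
```

servo_tool([
  [[0,0,-0.01,0],[0,0,-0.02,0],[0,0,-0.02,0],[0,0,-0.02,0],[0,0,-0.02,0]],
])

```text
time: 49.1
eef_pos: [0.4753, -0.1691, -0.0221]
tcp_rot: [0.458, 0.539, -0.458, 0.539]
contact_force: [-0.2, 0.4, 0.7]
opening: 0.402
```

servo_tool([
  [[0,0,0,0],[0,0,0,0],[0,0,0,0],[0,0,0,0],[0,0,0,0]],
], claw=-0.7)

```text
time: 49.6
eef_pos: [0.4755, -0.1692, -0.0218]
tcp_rot: [0.458, 0.539, -0.458, 0.539]
contact_force: [-0.6, -0.1, 3.6]
opening: 0.257
```

servo_tool([
  [[0,0,0,0],[0,0,0,0],[0,0,-0.01,0],[0,0,-0.02,0],[0,0,-0.03,0]],
], claw=-0.3)

```text
time: 50.1
eef_pos: [0.4751, -0.169, -0.0253]
tcp_rot: [0.458, 0.539, -0.458, 0.539]
contact_force: [-0.1, -0.4, -0.0]
opening: 0.352
```

servo_tool([
  [[0,0,0,0],[0,0,0,0],[0,0,0,0],[0,0,0,0],[0,0,0,0]],
])

```text
time: 50.6
eef_pos: [0.4753, -0.1691, -0.025]
tcp_rot: [0.458, 0.539, -0.458, 0.539]
contact_force: [0.2, 0.2, -0.3]
opening: 0.346
```

Still no bench contact, so close here and lift slightly.

servo_tool([
  [[0,0,0,0],[0,0,0,0],[0,0,0,0],[0,0,0,0],[0,0,0,0]],
], claw=-0.9, force=60)

```text
time: 51.1
eef_pos: [0.4755, -0.1692, -0.0247]
tcp_rot: [0.458, 0.539, -0.458, 0.539]
contact_force: [-1.1, -0.2, 5.1]
opening: 0.257
```

servo_tool([
  [[0,0,0.05,0],[0,0,0.15,0],[0,0,0.3,0],[0,0,0.4,0],[0,0,0.5,0]],
])

```text
time: 51.6
eef_pos: [0.4753, -0.1691, 0.0258]
tcp_rot: [0.458, 0.539, -0.458, 0.539]
contact_force: [-0.4, -1.0, -1.1]
opening: 0.253
```

```bash
python3 - <<'E'
from h import *
s=get_state();im,pr=wristlook('w15',[]);z=.05
hsv=cv2.cvtColor(im,cv2.COLOR_BGR2HSV)
def comp(m,name,z,near):
    n,l,st,c=cv2.connectedComponentsWithStats(m.astype(np.uint8))
    for i in range(1,n):
        if st[i,4]>150 and np.hypot(*(c[i]-near))<150:
            cs,_=cv2.findContours((l==i).astype(np.uint8),0,2)
            w=np.array([wristunproj(s,p[0],z)[:2] for p in max(cs,key=len)]).astype(np.float32)*1000
            print(name,st[i],c[i].round(),wristunproj(s,c[i],z),cv2.minAreaRect(w))
uv=pr(np.array([[.475,-.169,.062]]))[0]
comp((hsv[...,1]>150)&(hsv[...,2]>120)&((hsv[...,0]<10)|(hsv[...,0]>170)),'red',.058,uv)
E
```

```text
51.6 [ 0.4753 -0.1691  0.0258] jaw deg -80.7
red [281 349  38  53 305] [303. 377.] [ 0.4369 -0.1677  0.058 ] ((437.3682861328125, -164.2235870361328), (10.787280082702637, 35.12081527709961), 81.1680679321289)
red [340 348  19  54 243] [349. 371.] [ 0.4435 -0.1888  0.058 ] ((440.92938232421875, -189.387451171875), (32.1385498046875, 7.647279739379883), 13.67132568359375)
```

servo_tool([
  [[0,0,0.2,0],[0,0,0.4,0],[0,0,0.6,0],[0,0,0.75,0],[0,0,0.8,0]],
])

```text
time: 52.15
eef_pos: [0.4762, -0.1696, 0.1068]
tcp_rot: [0.458, 0.538, -0.457, 0.54]
contact_force: [-0.2, -0.0, -0.9]
opening: 0.253
```

servo_tool([
  [[0.01,0.15,0,0.02],[0.03,0.35,0,0.05],[0.04,0.55,0,0.08],[0.06,0.78,0,0.11],[0.07,1,0,0.145]],
])

```text
time: 52.65
eef_pos: [0.4811, -0.0669, 0.1032]
tcp_rot: [0.392, 0.589, -0.393, 0.587]
contact_force: [-0.1, 0.2, -0.6]
opening: 0.255
```

servo_tool([
  [[0.01,0.2,0,0.03],[0.03,0.4,0,0.06],[0.04,0.6,0,0.09],[0.06,0.8,0,0.12],[0.07,1,0,0.145]],
])

```text
time: 53.15
eef_pos: [0.4878, 0.0329, 0.1033]
tcp_rot: [0.323, 0.63, -0.323, 0.628]
contact_force: [0.7, -0.8, -1.4]
opening: 0.253
```

servo_tool([
  [[0.01,0.2,0,0.03],[0.03,0.4,0,0.06],[0.04,0.6,0,0.09],[0.06,0.8,0,0.12],[0.07,1,0,0.145]],
])

```text
time: 53.65
eef_pos: [0.4946, 0.1326, 0.1032]
tcp_rot: [0.249, 0.663, -0.25, 0.661]
contact_force: [-0.4, -0.1, -1.1]
opening: 0.256
```

servo_tool([
  [[0.01,0.2,0,0.03],[0.03,0.4,0,0.06],[0.04,0.6,0,0.09],[0.06,0.8,0,0.12],[0.07,1,0,0.145]],
])

```text
time: 54.15
eef_pos: [0.5014, 0.2323, 0.103]
tcp_rot: [0.172, 0.687, -0.173, 0.685]
contact_force: [0.5, -0.8, -1.1]
opening: 0.255
```

servo_tool([
  [[0.01,0.2,0,0.03],[0.03,0.4,0,0.06],[0.04,0.6,0,0.09],[0.06,0.8,0,0.12],[0.07,1,0,0.145]],
])

```text
time: 54.65
eef_pos: [0.5084, 0.3321, 0.1029]
tcp_rot: [0.093, 0.702, -0.094, 0.7]
contact_force: [0.1, -0.6, -1.4]
opening: 0.253
```

servo_tool([
  [[0.01,0.2,0,0.03],[0.03,0.4,0,0.06],[0.04,0.6,0,0.09],[0.06,0.8,0,0.12],[0.07,1,0,0.145]],
])

```text
time: 55.15
eef_pos: [0.5161, 0.4322, 0.1034]
tcp_rot: [0.013, 0.708, -0.014, 0.706]
contact_force: [0.4, -0.2, -1.2]
opening: 0.257
```

servo_tool([
  [[0,0.043,0,0],[0,0.043,0,0],[0,0.043,0,0],[0,0.043,0,0],[0,0.043,0,0]],
])

```text
time: 55.65
eef_pos: [0.5173, 0.4345, 0.1049]
tcp_rot: [0.015, 0.707, -0.015, 0.707]
contact_force: [-0.1, 0.8, -2.1]
opening: 0.254
```

```bash
python3 - <<'E'
from h import *
s=get_state();im,pr=wristlook('w16',[(box(.1,.24,.018),.5163,.4148,-.042)])
s_=snap('scene','s16')
a=cv2.resize(cv2.imread('pics/w16.png'),(400,300));b=cv2.resize(s_[250:480,250:557],(400,300))
cv2.imwrite('pics/w16.png',np.hstack([a,b]))
E
```

```text
55.65 [0.5173 0.4345 0.1049] jaw deg -2.4
```

View pics/w16.png

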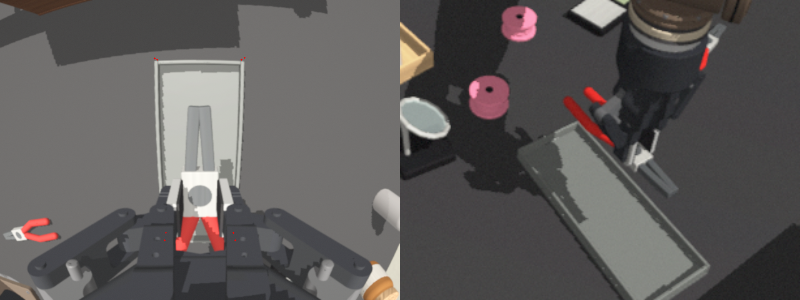

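servo_tool([
  [[0,0,-0.15,0],[0,0,-0.35,0],[0,0,-0.55,0],[0,0,-0.75,0],[0,0,-0.95,0]],
])

```text
time: 56.25
eef_pos: [0.5168, 0.4347, 0.0079]
tcp_rot: [0.015, 0.707, -0.015, 0.707]
contact_force: [-0.2, 0.6, -1.5]
opening: 0.257
```

servo_tool([
  [[0,0,-0.1,0],[0,0,-0.18,0],[0,0,-0.24,0],[0,0,-0.28,0],[0,0,-0.305,0]],
])

```text
time: 56.75
eef_pos: [0.5177, 0.4355, -0.0202]
tcp_rot: [0.015, 0.707, -0.014, 0.707]
contact_force: [-0.8, -0.8, -1.2]
opening: 0.258
```

servo_tool([
  [[0,0,0,0],[0,0,0,0],[0,0,0,0],[0,0,0,0],[0,0,0,0]],
])

```text
time: 57.25
eef_pos: [0.5174, 0.4353, -0.0203]
tcp_rot: [0.015, 0.707, -0.015, 0.707]
contact_force: [0.8, -0.3, -0.8]
opening: 0.257
```

servo_tool([
  [[0,0,0,0],[0,0,0,0],[0,0,0,0],[0,0,0,0],[0,0,0,0]],
], claw=-0.1)

```text
time: 57.75
eef_pos: [0.5174, 0.4353, -0.0205]
tcp_rot: [0.015, 0.707, -0.015, 0.707]
contact_force: [0.1, -1.2, 0.5]
opening: 0.45
```

servo_tool([
  [[0,0,0.1,0],[0,0,0.3,0],[0,0,0.5,0],[0,0,0.75,0],[0,0,1,0]],
])

```text
time: 58.25
eef_pos: [0.5173, 0.4352, 0.081]
tcp_rot: [0.015, 0.707, -0.015, 0.707]
contact_force: [-0.0, -0.5, -0.6]
opening: 0.448
```

servo_tool([
  [[0,0,0.2,0],[0,0,0.4,0],[0,0,0.6,0],[0,0,0.8,0],[0,0,1,0]],
], claw=1)

```text
time: 58.75
eef_pos: [0.5173, 0.4352, 0.1812]
tcp_rot: [0.015, 0.707, -0.014, 0.707]
contact_force: [0.6, -0.6, 0.1]
opening: 1.0
```

servo_tool([
  [[0,0,0,0],[0,0,0,0],[0,0,0,0],[0,0,0,0],[0,0,0,0]],
])

```text
time: 59.25
eef_pos: [0.5168, 0.4349, 0.178]
tcp_rot: [0.014, 0.708, -0.015, 0.706]
contact_force: [-0.5, 0.1, -0.4]
opening: 0.999
```

```bash
python3 - <<'E'
from h import *
s=get_state();im,pr=wristlook('wF',[(box(.1,.24,.018),.5163,.4148,-.042)]);sc=snap('scene','sF');t=snap('top','tF')
hsv=cv2.cvtColor(im,cv2.COLOR_BGR2HSV)
m=((hsv[...,1]>150)&(hsv[...,2]>100)&((hsv[...,0]<10)|(hsv[...,0]>170))).astype(np.uint8)
n,l,st,c=cv2.connectedComponentsWithStats(m)
for i in range(1,n):
    if st[i,4]>200:
        cs,_=cv2.findContours((l==i).astype(np.uint8),0,2)
        w=np.array([wristunproj(s,p[0],.012)[:2] for p in max(cs,key=len)]).astype(np.float32)*1000
        print('red',st[i],cv2.minAreaRect(w))
for T in (120,135):
  for nme,P,x,y,z in [('npot',cyl(.038,.084),.6455,-.031,.005),('wpot',cyl(.056,.066),.637,.0415,.005)]:
    print(nme,proj('top',(x,y,z+P[:,2].max())))
for q in ('wide_pot','narrow_pot','wide_reel','narrow_reel','pliers','mug','magnifier'):
    print(q,[(np.round(r['at'],3),round(r['p'],2)) for r in recognise('top',q)])
a=t[125:215,290:490];b=sc[130:330,170:370]
cv2.imwrite('pics/F.png',np.hstack([cv2.resize(a,(500,225),interpolation=2),cv2.resize(b,(225,225))]))
E
```

```text
59.25 [0.5168 0.4349 0.178 ] jaw deg -2.4
red [ 299  230   45   76 1502] ((515.712890625, 374.8820495605469), (78.9940414428711, 43.102699279785156), 87.46319580078125)
red [ 68 318  54  33 550] ((226.78961181640625, 290.85357666015625), (86.11544799804688, 43.54033660888672), 11.944175720214844)
npot [338.66959046 139.16939726]
wpot [310.75761285 144.37928785]
npot [338.66959046 139.16939726]
wpot [310.75761285 144.37928785]
wide_pot [(array([0.645, 0.047, 0.03 ]), 0.93)]
narrow_pot [(array([ 0.65 , -0.029,  0.05 ]), 0.83)]
wide_reel [(array([0.537, 0.189, 0.03 ]), 0.67), (array([ 0.505, -0.385,  0.037]), 0.56), (array([0.407, 0.072, 0.031]), 0.55)]
narrow_reel [(array([ 0.513, -0.393,  0.064]), 0.52), (array([ 0.514, -0.394,  0.003]), 0.42)]
pliers [(array([0.515, 0.407, 0.02 ]), 0.7), (array([0.191, 0.273, 0.01 ]), 0.55)]
mug [(array([ 0.679, -0.217,  0.065]), 0.67)]
magnifier [(array([0.657, 0.212, 0.069]), 0.65)]
```

```bash
python3 -c "
from plant import *
print(sign_off())"
```

```text
the job is handed in; nothing more can be done
None
```

The job is done and handed in at about 60 s of the 125 s allowed. Both white pots stand upright side by side in the plywood box. The wide reel lies flat in the steel dish with the narrow reel on top of it. The right-hand pliers lie flat in the long tray. The gripper is open about 0.18 m above the tray, touching nothing.

**What the last checks showed:**
- **Pots:** the top camera found both in the box near where they were placed. A wrist picture taken mid-job also showed both standing.
- **Reels:** after release, the narrow reel's hole was within about 1 mm of the centre measured earlier for the wide reel.
- **Pliers:** the red handles measured 79 x 43 mm, in line with the tray, with about 0 N on the wrist.
- **Mug and magnifier:** both were found within about 5 mm of their starting positions.

**What went wrong or disagreed:**
- **Missed grasp:** the first grasp of the wide pot missed, and a slower second try also failed to grip. The pot stayed upright and shifted about 4 mm. I concluded that the fingertips sit roughly 20–35 mm higher than the reported TCP. I gripped it lower, and did the same for everything after it.
- **Recogniser offsets:** the network's final positions for the pots and the wide reel were 5–16 mm off my own measurements. I put that down to the parts hidden from view.
- **No final picture:** I had used all 16 pictures, so the final check rests on measurements only.

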